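# Balance and nip the third-hand crossbar, rack the scrapers

## Task

Put the soldering bench back in order. Slide every loose scraper blade-first into its own slot of the holder, fully home and lying flat. Swing the stand's cam lever fully open, find where the crossbar balances by lifting it at trial points, lay it at that point on the stand's saddle so that it stays level by itself with nothing holding it, and only then turn the cam lever just far enough to nip it: the sprung jaw pushed back about 2 mm, never past 6 mm. Leave everything else on the bench where it is.

Things in the scene. Friction and masses are not known exactly. Their poses are not given: they have to be found in the camera images.
- stand: Third-hand stand, fixed, base plate 120 x 110 x 8 mm; origin under the saddle, axes as the saddle's. The jaw, cam and steel lever end no higher than 14 mm above the saddle, so fingers that hold only the upper 24 mm of the bar clear them; only the red lever knob stands higher.
- bar_mid (a point): Loose crossbar along its own y: aluminium bar 16 mm wide (x), 40 mm tall (z), bare within 110 mm of the middle, then a head 44 x 40 x 40 mm at each end (blue -y, black +y); 324 mm long, 0.5 to 0.7 kg. Hidden ballast puts its balance point anywhere up to 45 mm either side of the middle. This point: the middle, half-way up (20 mm); z up as it starts and as it must rest. Either way round is fine.
- saddle (a point): Middle of the stand's flat saddle, 35 mm above the table; the bar's lower edge rests here, along the point's y. Saddle is only 20 mm long along y: the bar stays level only with its balance point over it, else one end drops to the table. Across (x) the bar fits between the brass sprung jaw (face at x = +10 mm) and the red cam (x = -11 to -13 mm at lever angle 0).
- jaw (a joint): Sprung jaw: how far it has been pushed back along the stand's +x, m. 0 at rest; spring 4 N per mm; bottoms at 0.009.
- cam (a joint): Cam lever angle, rad: 0 open, grows anticlockwise seen from above, to 1.35; starts part closed. Stiff: 4 to 5 N at the knob turns it, and it stays where it is left. The cam moves towards the bar and jaw by 15 mm x sin(angle); the slack to take up is 5 to 7 mm in all.
- cam_pivot (a point): Axis of the cam (upright), fixed, at cam height 42.5 mm above the table; at about x = -29 to -31, y = +12 mm in the saddle's frame. The cam's face towards the bar is 18 mm + 15 mm x sin(lever angle) from it along the saddle's x.
- lever_knob (a point): Middle of the upright red knob on the end of the cam lever: 14 mm diameter, its top 12 mm above this point, and free of the lever bar down to 13 mm below it. 70 mm from the pivot; pivot to knob points 2.53 rad anticlockwise from the stand's +x at angle 0.
- holder: Wooden scraper holder, fixed, clear roof (top at 30 mm). Origin on the table below the middle of its front face; x points into the slots. Five flat slots open at the front face (x = 0): each 42 mm wide, 12 mm high (12 to 24 mm above the table), 75 mm deep, centred at y = -112, -56, 0, 56, 112 mm; any scraper in any slot. A flush ledge at 12 mm height runs from x = -70 to 0.
- scraper0_grip (a point): Flat scraper, loose (may be absent): centre of its blue handle, 80 x 22 x 14 mm (x, y, z), half-way up (7 mm above its underside). x points to the blade, z up. The blade is steel 70 x 34 x 3 mm, flush with the underside, starting 40 mm ahead of this point. Mass about 70 g.
- scraper0_tip (a point): Middle of the front edge of scraper 0's blade, 110 mm ahead of the handle centre and 1.5 mm above its underside.
- scraper1_grip (a point): Flat scraper, loose (may be absent): centre of its blue handle, 80 x 22 x 14 mm (x, y, z), half-way up (7 mm above its underside). x points to the blade, z up. The blade is steel 70 x 34 x 3 mm, flush with the underside, starting 40 mm ahead of this point. Mass about 70 g.
- scraper1_tip (a point): Middle of the front edge of scraper 1's blade, 110 mm ahead of the handle centre and 1.5 mm above its underside.
- scraper2_grip (a point): Flat scraper, loose (may be absent): centre of its blue handle, 80 x 22 x 14 mm (x, y, z), half-way up (7 mm above its underside). x points to the blade, z up. The blade is steel 70 x 34 x 3 mm, flush with the underside, starting 40 mm ahead of this point. Mass about 70 g.
- scraper2_tip (a point): Middle of the front edge of scraper 2's blade, 110 mm ahead of the handle centre and 1.5 mm above its underside.
- scraper3_grip (a point): Flat scraper, loose (may be absent): centre of its blue handle, 80 x 22 x 14 mm (x, y, z), half-way up (7 mm above its underside). x points to the blade, z up. The blade is steel 70 x 34 x 3 mm, flush with the underside, starting 40 mm ahead of this point. Mass about 70 g.
- scraper3_tip (a point): Middle of the front edge of scraper 3's blade, 110 mm ahead of the handle centre and 1.5 mm above its underside.
- scraper4_grip (a point): Flat scraper, loose (may be absent): centre of its blue handle, 80 x 22 x 14 mm (x, y, z), half-way up (7 mm above its underside). x points to the blade, z up. The blade is steel 70 x 34 x 3 mm, flush with the underside, starting 40 mm ahead of this point. Mass about 70 g.
- scraper4_tip (a point): Middle of the front edge of scraper 4's blade, 110 mm ahead of the handle centre and 1.5 mm above its underside.
- spool: Bystander, loose, not to be disturbed: solder spool, 40 mm across, 24 mm tall, centre of underside.
- tape: Bystander, loose, not to be disturbed: green tape roll, 90 mm across.
- flux: Bystander, loose, not to be disturbed: flux jar, 40 mm across, 70 mm tall.
- driver: Bystander, loose, not to be disturbed: yellow screwdriver.
- eraser: Bystander, loose, not to be disturbed: white eraser, 45 x 22 x 12 mm.
- mug: Bystander, loose, not to be disturbed: blue mug, 76 mm across, 90 mm tall.
Not all that is in view belongs to the job. What is shaped like the part that bears scraper2_grip but brown is not meant. Leave any turquoise look-alike of the stand alone.

How it is judged:
By the outcome, as a careful person would: the job done as asked, in the order asked, and still so for the second after the job is handed in, with the robot touching nothing.
Of scraper0, scraper1, scraper2, scraper3, scraper4 only 3 to 5 are there at a start; the rules pass over those that are not, and their reading is None.
At some moment in a run one of scraper0, scraper1, scraper2, scraper3, scraper4 may be knocked a few centimetres aside while the robot is not near it.
Once in a run the grip may slacken for a moment while it holds something.
It also fails if it takes over 210 s, if anything falls off the work surface, if the arm or the gripper's body presses on something with over 40 N, if the wrist force passes 120 N, or if a joint passes its speed limit or range.

## Robot

A 6-joint arm with a two-finger parallel gripper is mounted at the origin on the work surface. World frame = base frame: x ahead of the robot, y to its left, z up, the work surface at z = 0. Lengths are in m, angles in degrees, forces in N, time in s.
With the tool pointing down it reaches from about 0.4 to 0.825 m from the base axis. Payload 7 kg.
Tool frame: the origin (TCP) lies on the front face of the gripper's body, between the roots of the fingers; the fingertips stand 66 mm ahead of it and the grasp point (between the pads) lies 47 mm ahead of it; z points along the fingers, y is the line along which they close (so a half turn about z gives the same grasp; the last joint's range is limited). The gripper opens to 88 mm and grips with 3 to 60 N. Pads are 19 mm wide; open, the fingers measure 130 mm over their backs; the gripper's body (78 mm by 193 mm) begins 47 mm behind the grasp point.
Start: joints at [-48.466, 20.546, 0.682, 0, -70.136, -16.507], TCP at [0.286, -0.612, 0.292] pointing down, gripper open.
Joint ranges: [-176.03, 176.03], [-82.01, 121.73], [-58.28, 71.71], [-173.87, 95.51], [-174.79, -0.11], [-173.66, 173.66]. Speed limits (degrees/s): [136.94, 136.94, 172.46, 180, 180, 180].

## Interface

Orientations are given as [roll, pitch, yaw] about the fixed x, y, z axes, in that order (R = Rz(yaw) Ry(pitch) Rx(roll)).
In Python, from plant import ctrl gives the robot as it stands.
- The arm moves only by the tool send_rows, never from a script. Its argument "deltas" is a list of rows, each a list of 2 entries, a list of its own where there are three numbers: the shift along the tool's x, y, z each as a share of 800 mm, from -1 to 1, then the turn about the tool's z as a share of 90 degrees, from -1 to 1. A call has exactly 5 rows; each row is the pose to reach, as a shift and turn from the pose commanded when the call began, along the tool's axes at that moment; what a row does not reach only later rows make up. A row lasts 1/12 s, in which the tool goes at most 41.7 mm and 7.16 degrees, less where a joint would pass 70% of its speed; a pose out of reach is approached as far as the arm can. A call with a number of a shift or a turn outside -1 to 1 is refused whole. A call with a gripper value outside its range is refused whole. "gripper" is the opening, from 0 (shut) to 1 (fully open), set as the call begins (left out, the last holds). The fingers move at their own pace and stop on an object; the grip force is fixed at half the most. Time passes only in rows, so rows that repeat a pose let the fingers close, or fill a call up. It gives the time, the measured TCP pose, the force, the opening and the grip force at its end, in the units of the state.
- ctrl.get_obs(): the state, without advancing time (a new reading comes with each control period).
- ctrl.snapshot(name): name is "scene" or "top" or "wrist"; returns a dict with "color" (420x560x3 uint8, red, green, blue), "vertical_fov" (degrees; the focal length in pixels is half the picture's height over the tangent of half this angle, whatever the lens; pixels are square), "cx", "cy" (the principal point, pixels), "k1" (the pictures are not rectified: a ray, as slopes to the right and down, at radius r is drawn at 1 + k1 r^2 times it, then the intrinsics apply), "rvec" (rotation vector, rad) and "tvec" (3), from world to camera coordinates, as OpenCV has them. Camera axes: x right, y down, z forward; pixel columns grow to the right and rows downward; lengths in m; the calibration is good to about 2 mm. A picture is of the moment at which its call begins. There is no depth.
- ctrl.close_job(): hands the job in; it is judged then, once.
Trained networks look in a picture, given as the dict that the camera call returned (one of the last four; its "shot" number tells which), for a name from the list of things; names that differ only in an ending like _2 or _b are one class to them, and where a whole thing is asked for, a point or a joint stands for the part that bears it (a point fixed in the world has none). Each returns a list of dicts, best first, with "conf" (0 to 1); they miss things now and then, are a little off and sometimes report something else, mostly with a low value. They report only what shows in the picture. A call takes as long as a camera call. They do not tell look-alikes from the thing itself.
- ctrl.boxes_of(picture, thing): "xy" ([column, row] as shares, 0 to 1, of the picture: columns of its width, rows of its height, amid what is visible of it).
- ctrl.cut_out(picture, thing): "pixels" (420x560 bool, what is visible of it) and "xy" ([column, row] as shares, 0 to 1, of the picture: columns of its width, rows of its height, amid what is visible of it).
The state is a dict: "clock": time; "joint_pos": joint angles; "qvel": joint speeds; "tau": joint torques, N m; "tool_pos": TCP position; "orientation": TCP orientation; "force": force on the tool from outside, world axes, zero at the start; "moment": the same for the moment, N m; "opening": finger opening in m; "gripper_force": force on a finger pad.
Only numpy, scipy, OpenCV 4.12 (cv2) and the standard library are available. Lean on these libraries where they do the work, as an engineer would, in place of code of your own. Each camera call takes 0.05 s, during which the arm holds its last target. There are 200 camera calls.

## Working session

There is one attempt and no reset: what is moved stays moved. The work goes in short steps, Python scripts to look and compute and a tool call to move; the robot and the scene stay as the last step left them, time stands still between calls to the robot, and variables do not carry over. Pictures are saved under pics/ and viewed, at most 16 in all, crops included, and the job is handed in when it is done.

Besides the shell and the picture viewer there is one more tool, called after "Call:" as name(argument=value, ...) on one line, values as JSON. send_rows: Moves the arm, as the interface text tells. Shift numbers are shares of 800 mm and turn numbers shares of 90 degrees, none past 1 either way. Its arguments: {"type":"object","properties":{"deltas":{"type":"array","items":{"type":"array"}},"gripper":{"type":"number"}},"required":["deltas"]}

```bash
ls; mkdir -p pics
cat > h.py <<'E'
import numpy as np, cv2
from plant import ctrl
from scipy.spatial.transform import Rotation as R
def cam(s):
    f=210/np.tan(np.radians(s["vertical_fov"])/2); Rm=cv2.Rodrigues(np.array(s["rvec"],float))[0]
    return f,s["cx"],s["cy"],s["k1"],Rm,np.array(s["tvec"],float)
def toplane(s,px,z):
    f,cx,cy,k,Rm,t=cam(s); px=np.atleast_2d(px).astype(float)
    d=(px-[cx,cy])/f; u=d.copy()
    for _ in range(20): u=d/(1+k*(u**2).sum(1,keepdims=True))
    r=np.c_[u,np.ones(len(u))]@Rm; c=-Rm.T@t
    return c+r*((z-c[2])/r[:,2])[:,None]
def proj(s,P):
    f,cx,cy,k,Rm,t=cam(s); q=np.atleast_2d(P)@Rm.T+t; u=q[:,:2]/q[:,2:]
    return u*(1+k*(u**2).sum(1,keepdims=True))*f+[cx,cy]
def save(s,n,crop=None,scale=1):
    im=s["color"][:,:,::-1]
    if crop: im=im[crop[1]:crop[3],crop[0]:crop[2]]
    cv2.imwrite(f"pics/{n}.png",cv2.resize(im,None,fx=scale,fy=scale,interpolation=cv2.INTER_CUBIC))
E
python3 - <<'E'
from h import *
o=ctrl.get_obs(); print(o)
for n in("scene","top"):
    s=ctrl.snapshot(n); save(s,n+"0",scale=1.42); f,cx,cy,k,Rm,t=cam(s); print(n,f,k,-Rm.T@t,Rm[2])
E
```

```text
pics
{'clock': 0.0, 'joint_pos': array([-4.84672552e+01,  2.05905560e+01,  6.34441807e-01, -1.90337710e-02,
       -7.01352071e+01, -1.65082685e+01]), 'qvel': array([-0.0522957 , -0.00560906,  0.01177882,  0.0414609 , -0.08413897,
       -0.00264455]), 'tau': array([ 1.76365966e-04, -5.82722747e+01,  2.93052703e+01,  6.99711934e+00,
        6.84271901e-03, -1.30273766e-04]), 'tool_pos': array([ 0.28536753, -0.61130104,  0.29124101]), 'orientation': array([ 1.79907358e+02, -8.79616531e-03, -1.54981999e+02]), 'force': array([0.12447335, 0.25888983, 0.67107752]), 'moment': array([ 0.03229952, -0.0099332 ,  0.01044265]), 'gripper_force': 0.0, 'opening': 0.08787548919571357}
scene 393.20037731971655 0.023839499014137854 [ 1.2028695  -0.25291634  0.81047107] [-0.63750336  0.26407045 -0.72377915]
top 521.9227220999234 -0.1978908257467435 [0.31605767 0.00443132 1.65253221] [ 0.14577548  0.0160855  -0.98918692]
```

View pics/top0.png

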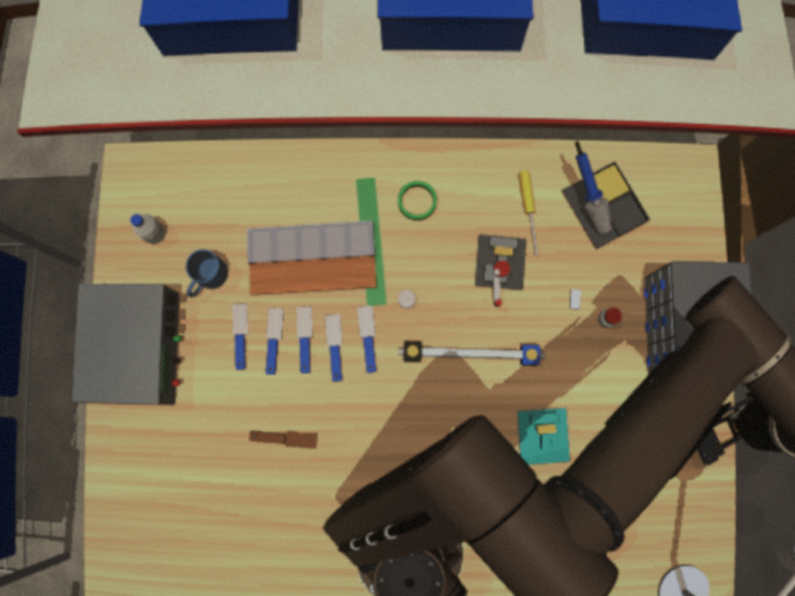

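View pics/scene0.png

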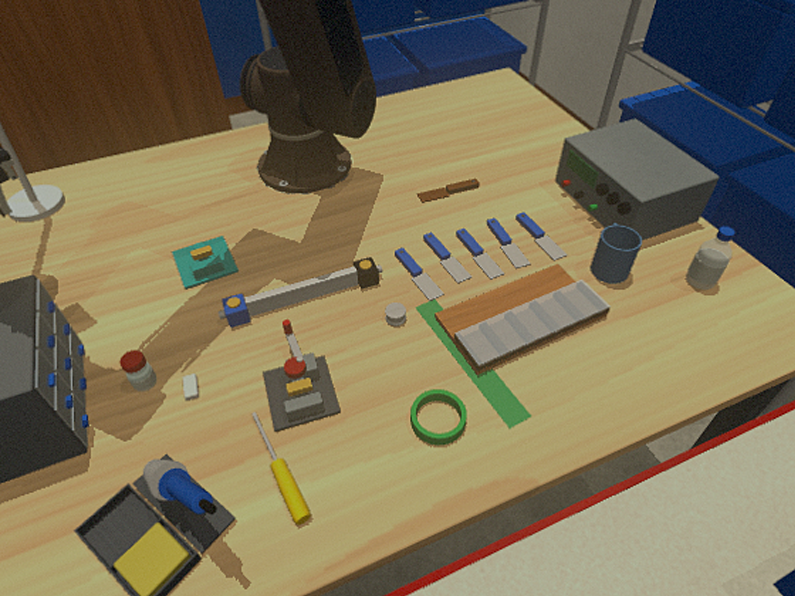

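Run:
```python
from h import *
W=np.array([560,420])
for n in("top","scene"):
    s=ctrl.snapshot(n); print(n)
    for th,z in [("stand",.03),("bar_mid",.03),("saddle",.035),("cam_pivot",.0425),("lever_knob",.05),("holder",.03),("scraper0_grip",.007),("scraper0_tip",.0015),("spool",.012),("tape",.02),("flux",.035),("driver",.01),("eraser",.006),("mug",.05)]:
        for d in ctrl.boxes_of(s,th):
            p=np.array(d["xy"])*W; print(th,round(d["conf"],2),p.round(0),toplane(s,p,z)[0].round(3))
```

```text
top
bar_mid 0.92 [336. 250.] [ 0.437 -0.148  0.03 ]
bar_mid 0.74 [216. 236.] [0.479 0.229 0.03 ]
saddle 0.71 [358. 179.] [ 0.66  -0.218  0.035]
saddle 0.7 [382. 306.] [ 0.261 -0.29   0.035]
cam_pivot 0.79 [349. 195.] [ 0.607 -0.189  0.042]
cam_pivot 0.61 [214. 232.] [0.488 0.233 0.042]
lever_knob 0.6 [350. 195.] [ 0.605 -0.192  0.05 ]
holder 0.94 [220. 180.] [0.659 0.219 0.03 ]
scraper0_grip 0.95 [191. 234.] [0.486 0.312 0.007]
scraper0_tip 0.64 [192. 234.] [0.486 0.311 0.002]
scraper0_tip 0.51 [349. 193.] [ 0.622 -0.195  0.002]
spool 0.63 [284. 211.] [0.561 0.016 0.012]
tape 0.75 [298. 132.] [ 0.818 -0.028  0.02 ]
tape 0.6 [337. 248.] [ 0.444 -0.151  0.02 ]
flux 0.53 [429. 221.] [ 0.527 -0.445  0.035]
flux 0.31 [259. 238.] [0.474 0.092 0.035]
driver 0.74 [375. 139.] [ 0.799 -0.283  0.01 ]
mug 0.94 [144. 191.] [0.618 0.46  0.05 ]
scene
stand 0.95 [214. 278.] [ 0.678 -0.204  0.03 ]
stand 0.65 [144. 185.] [ 0.294 -0.296  0.03 ]
bar_mid 0.66 [209. 204.] [ 0.445 -0.147  0.03 ]
bar_mid 0.21 [213. 277.] [ 0.675 -0.206  0.03 ]
saddle 0.92 [211. 276.] [ 0.672 -0.209  0.035]
saddle 0.82 [145. 184.] [ 0.299 -0.294  0.035]
cam_pivot 0.96 [210. 255.] [ 0.62  -0.195  0.042]
lever_knob 0.75 [205. 250.] [ 0.608 -0.202  0.05 ]
holder 0.75 [365. 222.] [0.674 0.207 0.03 ]
scraper0_grip 0.84 [356. 172.] [0.478 0.301 0.007]
scraper0_tip 0.9 [358. 174.] [0.483 0.305 0.001]
spool 0.55 [276. 220.] [0.559 0.004 0.012]
tape 0.58 [315. 283.] [0.78  0.007 0.02 ]
tape 0.48 [336. 179.] [0.491 0.223 0.02 ]
flux 0.6 [ 97. 261.] [ 0.52  -0.446  0.035]
driver 0.9 [205. 345.] [ 0.814 -0.268  0.01 ]
eraser 0.55 [136. 271.] [ 0.566 -0.37   0.006]
mug 0.65 [434. 178.] [0.628 0.455 0.05 ]
```

The top view shows five scrapers (display x≈240–368, y≈300–375), the holder opening towards the robot, and the bar along world y at (470,352). The dark stand is at (500,262) and its lever points at the robot. The brown scraper and the turquoise stand are decoys. I'll move the wrist camera over the stand first.

Call:
send_rows(deltas=[[[-0.0325,0.0235,-0.005],0],[[-0.065,0.047,-0.01],0],[[-0.0975,0.0705,-0.015],0],[[-0.13,0.094,-0.02],0],[[-0.1625,0.1175,-0.025],0]])

```text
clock: 2.02
tool_pos: [0.364, -0.4702, 0.3124]
orientation: [-180.0, 0.0, -155.0]
force: [0.8, -0.2, -0.6]
opening: 0.0878
gripper_force: 0.0
```

Call:
send_rows(deltas=[[[-0.0325,0.0235,-0.005],0],[[-0.065,0.047,-0.01],0],[[-0.0975,0.0705,-0.015],0],[[-0.13,0.094,-0.02],0],[[-0.1625,0.1175,-0.025],0]])

```text
clock: 2.43
tool_pos: [0.4421, -0.3298, 0.3327]
orientation: [-180.0, 0.0, -155.0]
force: [0.9, -0.8, 0.3]
opening: 0.0876
gripper_force: 0.0
```

Call:
send_rows(deltas=[[[-0.0325,0.0235,-0.005],0.056],[[-0.065,0.047,-0.01],0.112],[[-0.0975,0.0705,-0.015],0.168],[[-0.13,0.094,-0.02],0.224],[[-0.1625,0.1175,-0.025],0.278]])

```text
clock: 2.85
tool_pos: [0.5201, -0.1896, 0.3527]
orientation: [-180.0, 0.0, 179.8]
force: [0.1, -0.2, 0.4]
opening: 0.0877
gripper_force: 0.0
```

Run:
```python
from h import *
s=ctrl.snapshot("wrist"); save(s,"w1",scale=1.42); f,cx,cy,k,Rm,t=cam(s); print(f,k,-Rm.T@t,Rm[2])
for i in range(4):
    o=ctrl.get_obs(); print(o["clock"],o["tool_pos"],o["orientation"],o["force"],o["moment"]);ctrl.snapshot("top")
```

```text
298.9393298895488 -0.03222235943656829 [ 0.44626557 -0.18886473  0.444647  ] [ 0.27579053 -0.00187235 -0.96121594]
2.9 [ 0.52271169 -0.18637989  0.35326274] [1.79969859e+02 1.47827615e-01 1.79407221e+02] [2.6519617 2.0362837 1.3381193] [ 0.33375552 -0.5321268  -0.00732472]
2.95 [ 0.52161603 -0.18804685  0.35284368] [1.79990262e+02 9.77065851e-02 1.79985777e+02] [ 0.35672363 -0.76061921 -0.80460744] [-0.06894612  0.01703681 -0.01589204]
3.0 [ 0.52062821 -0.18932125  0.35245755] [ 1.79997339e+02  4.21005528e-02 -1.79829339e+02] [-0.39210337  0.5617175   0.37339898] [-0.08158743  0.02107634  0.03790584]
3.05 [ 0.51994193 -0.19028371  0.35222728] [ 1.79999199e+02  7.85716198e-03 -1.79829985e+02] [-0.20768271 -1.26715051 -0.32822791] [-0.0500991   0.06853148 -0.01980658]
```

View pics/w1.png

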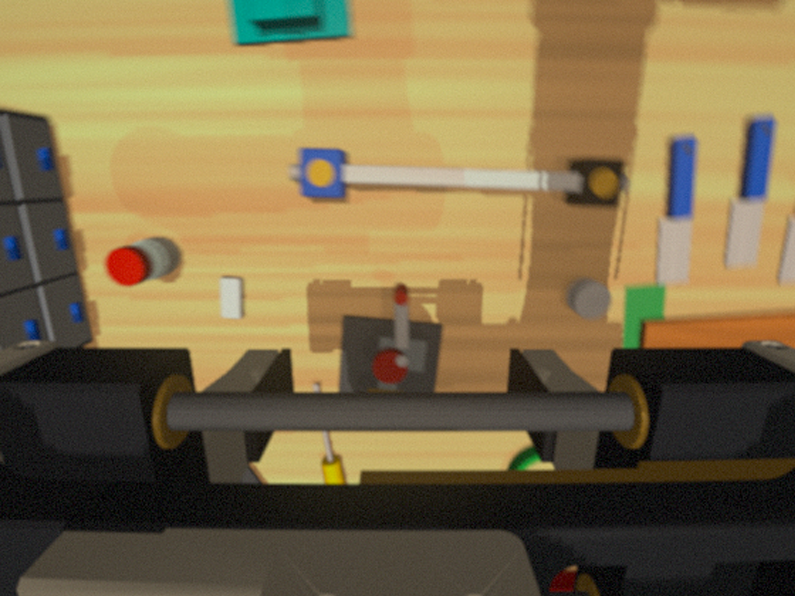

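The wrist view shows the knob at (400,294), the cam at (390,366) and the bar from (300,172) to (625,185). The stand is half hidden by the gripper, so I'll move further over it for a closer look.

Call:
send_rows(deltas=[[[-0.045,-0.0025,0.025],0],[[-0.09,-0.005,0.05],0],[[-0.135,-0.0075,0.075],0],[[-0.18,-0.01,0.1],0],[[-0.225,-0.0125,0.125],0]])

```text
clock: 3.52
tool_pos: [0.7005, -0.2028, 0.251]
orientation: [-180.0, -0.0, 180.0]
force: [0.5, 0.2, 0.1]
opening: 0.0874
gripper_force: 0.0
```

Call:
send_rows(deltas=[[[0,0,0],0],[[0,0,0],0],[[0,0,0],0],[[0,0,0],0],[[0,0,0],0]])

```text
clock: 3.93
tool_pos: [0.699, -0.2017, 0.2548]
orientation: [-180.0, 0.2, 180.0]
force: [-0.3, -0.3, 0.1]
opening: 0.0873
gripper_force: 0.0
```

Run:
```python
from h import *
o=ctrl.get_obs(); print(o["tool_pos"],o["orientation"])
W=np.array([560,420])
s=ctrl.snapshot("wrist"); save(s,"w2",scale=1.42)
for th,z in [("stand",.03),("saddle",.035),("cam_pivot",.0425),("lever_knob",.05),("jaw",.045),("bar_mid",.02)]:
    for d in ctrl.cut_out(s,th):
        p=np.array(d["xy"])*W; ys,xs=np.nonzero(d["pixels"]); print(th,round(d["conf"],2),p.round(0),toplane(s,p,z)[0].round(3),xs.min(),xs.max(),ys.min(),ys.max())
```

```text
[ 0.69904303 -0.20170849  0.25475328] [-179.98357141    0.19168275  179.98438878]
stand 0.75 [268. 160.] [ 0.659 -0.216  0.03 ] 227 333 90 204
saddle 0.84 [268. 160.] [ 0.658 -0.215  0.035] 228 333 89 205
cam_pivot 0.76 [290. 109.] [ 0.609 -0.193  0.042] 263 320 24 147
cam_pivot 0.3 [555.  29.] [0.535 0.053 0.042] 549 559 0 56
lever_knob 0.64 [290. 101.] [ 0.603 -0.193  0.05 ] 264 301 24 147
lever_knob 0.5 [292. 110.] [ 0.61  -0.191  0.05 ] 262 320 23 146
jaw 0.85 [274. 170.] [ 0.667 -0.209  0.045] 257 296 159 180
jaw 0.74 [554.  31.] [0.537 0.05  0.045] 547 559 0 57
```

View pics/w2.png

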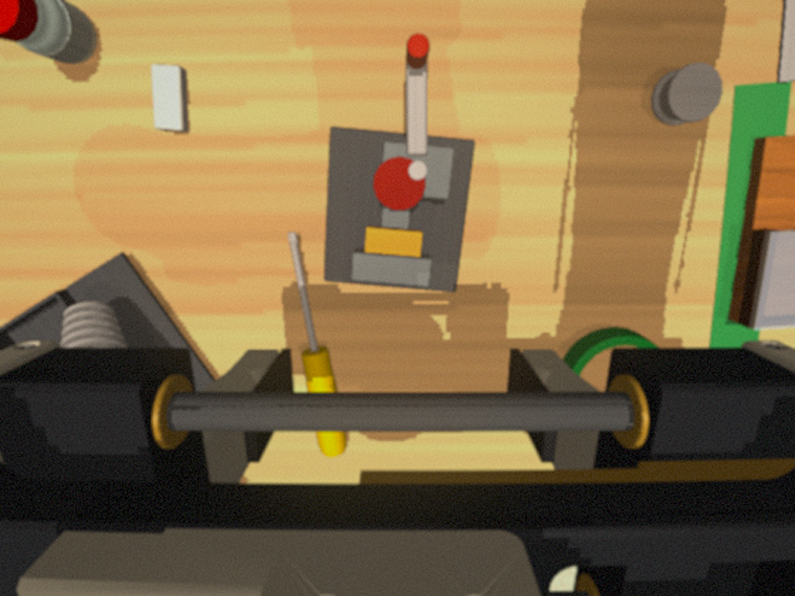

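The stand shows clearly. Plate corners are (331,127), (474,139), (456,291) and (325,281), the knob top is (418,45), the pivot pin (417,170), the brass jaw top edge runs (366,228)–(422,232), and the saddle is at (396,218).

Run:
```python
from h import *
s=ctrl.snapshot("wrist")
def T(p,z): return toplane(s,np.array(p)/1.4214,z)
c=T([[331,127],[474,139],[456,291],[325,281]],.008)
print("plate",c.round(4)[:,:2].tolist(), c.mean(0))
for i in range(4):
    d=c[(i+1)%4]-c[i]; print(np.linalg.norm(d).round(4),np.degrees(np.arctan2(d[1],d[0])).round(2))
for z in(.05,.06,.07,.075): print("knobtop",z,T([418,45],z).round(4))
print("pivot",T([417,170],.05).round(4)); print("cam",T([399,184],.049).round(4))
print("jawface",T([[366,228],[422,232]],.049).round(4)); print("jaw ctr",T([[365,249],[421,254]],.049).round(4))
print("saddle",T([[384,209],[409,209],[408,226],[384,226]],.035).round(4))
# knob colour: print red mask blobs
hsv=cv2.cvtColor(s["color"],cv2.COLOR_RGB2HSV)
m=((hsv[...,0]<8)|(hsv[...,0]>172))&(hsv[...,1]>140)
n,l,st,ce=cv2.connectedComponentsWithStats(m.astype(np.uint8))
for i in range(1,n):
    if st[i,4]>30: print(st[i],ce[i].round(1))
```

```text
plate [[0.5872, -0.2522], [0.5956, -0.1458], [0.7128, -0.1552], [0.7045, -0.2621]] [ 0.65003088 -0.20381798  0.008     ]
0.1068 85.49
0.1176 -4.58
0.1072 -94.48
0.1177 175.19
knobtop 0.05 [[ 0.544  -0.1898  0.05  ]]
knobtop 0.06 [[ 0.5468 -0.1902  0.06  ]]
knobtop 0.07 [[ 0.5496 -0.1905  0.07  ]]
knobtop 0.075 [[ 0.551  -0.1907  0.075 ]]
pivot [[ 0.6189 -0.1897  0.05  ]]
cam [[ 0.6279 -0.2017  0.049 ]]
jawface [[ 0.6573 -0.2245  0.049 ]
 [ 0.6601 -0.1858  0.049 ]]
jaw ctr [[ 0.6719 -0.2255  0.049 ]
 [ 0.6754 -0.1862  0.049 ]]
saddle [[ 0.6453 -0.2124  0.035 ]
 [ 0.6453 -0.1946  0.035 ]
 [ 0.6574 -0.1952  0.035 ]
 [ 0.6574 -0.2126  0.035 ]]
[  0   0  24  28 592] [10.7 12.4]
[286  23  15  19 210] [293.1  32. ]
[262 111  36  37 978] [278.5 130.1]
```

Call:
send_rows(deltas=[[[0.0376,0.003,0.023],0],[[0.0752,0.006,0.046],0],[[0.1128,0.008,0.069],0],[[0.1504,0.011,0.092],0],[[0.188,0.0138,0.115],0]], gripper=0.45)

```text
clock: 4.75
tool_pos: [0.5476, -0.1899, 0.1595]
orientation: [-180.0, 0.0, -180.0]
force: [0.8, -0.3, -0.9]
opening: 0.0597
gripper_force: 0.0
```

Call:
send_rows(deltas=[[[0,0,0],0],[[0,0,0.02],0],[[0,0,0.035],0],[[0,0,0.0538],0],[[0,0,0.0538],0]])

```text
clock: 5.17
tool_pos: [0.5479, -0.1898, 0.1148]
orientation: [180.0, -0.2, 180.0]
force: [-0.9, 0.3, -0.2]
opening: 0.0397
gripper_force: 0.0
```

Call:
send_rows(deltas=[[[0,0,0],0],[[0,0,0],0],[[0,0,0],0],[[0,0,0],0],[[0,0,0],0]], gripper=0)

```text
clock: 5.58
tool_pos: [0.5496, -0.1903, 0.1179]
orientation: [-180.0, 0.1, -180.0]
force: [0.0, -0.7, 2.1]
opening: 0.013
gripper_force: 30.0
```

Call:
send_rows(deltas=[[[0,0,0],0],[[0,0,0],0],[[0,0,0],0],[[0,0,0],0],[[0,0,0],0]])

```text
clock: 6.0
tool_pos: [0.5496, -0.1903, 0.1178]
orientation: [-180.0, 0.1, -180.0]
force: [-0.9, -1.2, 5.8]
opening: 0.0129
gripper_force: 30.0
```

Run:
```python
from h import *
o=ctrl.get_obs(); print(o["tool_pos"],o["orientation"])
p=np.array([.6189,-.1897]); a0=180.66
print([(p+.07*np.array([np.cos(np.radians(a)),np.sin(np.radians(a))])-p-.07*np.array([np.cos(np.radians(a0)),np.sin(np.radians(a0))])).round(4) for a in (170,160,150,140.3,138)])
```

```text
[ 0.54958677 -0.19032019  0.11783584] [-1.79975733e+02  6.05028977e-02 -1.79983191e+02]
[array([0.0011, 0.013 ]), array([0.0042, 0.0247]), array([0.0094, 0.0358]), array([0.0161, 0.0455]), array([0.018 , 0.0476])]
```

Call:
send_rows(deltas=[[[-0.0001,0.0056,0],0],[[-0.0005,0.0101,0],0],[[-0.0011,0.0147,0],0],[[-0.0019,0.0192,0],0],[[-0.003,0.0236,0],0]])

```text
clock: 6.42
tool_pos: [0.5507, -0.1723, 0.1177]
orientation: [-179.9, -0.1, 180.0]
force: [-4.0, -8.9, 8.0]
opening: 0.0128
gripper_force: 30.0
```

Call:
send_rows(deltas=[[[-0.0018,0.0059,0],0],[[-0.004,0.0116,0],0],[[-0.0065,0.0171,0],0],[[-0.0095,0.0224,0],0],[[-0.0129,0.0276,0],0]])

```text
clock: 6.83
tool_pos: [0.5606, -0.1502, 0.1175]
orientation: [-179.9, -0.2, 180.0]
force: [-5.9, -7.4, 7.6]
opening: 0.0126
gripper_force: 30.0
```

Call:
send_rows(deltas=[[[0,0,0],0],[[0,0,0],0],[[0,0,0],0],[[0,0,0],0],[[0,0,0],0]])

```text
clock: 7.25
tool_pos: [0.5609, -0.1496, 0.1174]
orientation: [-180.0, -0.1, 180.0]
force: [-4.2, -3.2, 7.9]
opening: 0.0129
gripper_force: 30.0
```

Call:
send_rows(deltas=[[[-0.0018,0.0024,0],0],[[-0.0036,0.0049,0],0],[[-0.0046,0.0061,0],0],[[-0.0056,0.0072,0],0],[[-0.0066,0.0083,0],0]])

```text
clock: 7.67
tool_pos: [0.5648, -0.1446, 0.1173]
orientation: [-179.9, -0.3, 180.0]
force: [-9.6, -17.3, 10.2]
opening: 0.0132
gripper_force: 30.0
```

Call:
send_rows(deltas=[[[0,0,0],0],[[0,0,0],0],[[0,0,0],0],[[0,0,0],0],[[0,0,0],0]])

```text
clock: 8.08
tool_pos: [0.5647, -0.1447, 0.1173]
orientation: [-179.9, -0.3, 179.9]
force: [-7.8, -12.6, 9.6]
opening: 0.0132
gripper_force: 30.0
```

Call:
send_rows(deltas=[[[0,0,0],0],[[0,0,0],0],[[0,0,0],0],[[0,0,0],0],[[0,0,-0.02],0]], gripper=0.45)

```text
clock: 8.5
tool_pos: [0.5657, -0.142, 0.1304]
orientation: [180.0, -0.3, 180.0]
force: [-0.3, -0.7, -1.2]
opening: 0.0376
gripper_force: 0.0
```

Call:
send_rows(deltas=[[[0,0,-0.04],0],[[0,0,-0.08],0],[[0,0,-0.11],0],[[0,0,-0.146],0],[[0,0,-0.146],0]])

```text
clock: 8.92
tool_pos: [0.5698, -0.1423, 0.256]
orientation: [-180.0, 0.5, -179.9]
force: [0.6, -1.0, 0.5]
opening: 0.0397
gripper_force: 0.0
```

Call:
send_rows(deltas=[[[0,0,0],0],[[0,0,0],0],[[0,0,0],0],[[0,0,0],0],[[0,0,0],0]])

```text
clock: 9.33
tool_pos: [0.5669, -0.1424, 0.2489]
orientation: [-180.0, -0.1, -180.0]
force: [-0.6, 0.2, 0.0]
opening: 0.0393
gripper_force: 0.0
```

Run:
```python
from h import *
o=ctrl.get_obs(); print(o["tool_pos"],o["orientation"],o["force"])
s=ctrl.snapshot("wrist"); save(s,"w3",scale=1.42)
def blobs(s,lo,hi,z,mn=40):
    m=cv2.inRange(cv2.cvtColor(s["color"],cv2.COLOR_RGB2HSV),lo,hi)
    n,l,st,ce=cv2.connectedComponentsWithStats(m)
    for i in range(1,n):
        if st[i,4]>mn: print(st[i],ce[i].round(1),toplane(s,ce[i],z)[0].round(4))
print("yellow");blobs(s,(15,120,110),(28,255,255),.04)
print("blue");blobs(s,(105,130,80),(128,255,255),.04)
for d in ctrl.cut_out(s,"bar_mid"):
    r=cv2.minAreaRect(np.argwhere(d["pixels"])[:,::-1].astype(np.float32)); print(d["conf"],r,toplane(s,r[0],.04))
```

```text
[ 0.56690995 -0.14238767  0.24888128] [-1.79995932e+02 -1.04149774e-01 -1.79988239e+02] [-0.56248786  0.18114393  0.03726606]
yellow
[    0     0   557   277 58443] [290.6 133.2] [ 0.4984 -0.1335  0.04  ]
[161  12  19   6  45] [171.7  14.1] [ 0.3942 -0.2406  0.04  ]
[523  23  37  76 445] [550.2  63.5] [0.4321 0.1121 0.04  ]
[279  39  30  13  94] [292.1  44.2] [ 0.4195 -0.1326  0.04  ]
[136  53  26  28 551] [148.8  66.5] [ 0.4375 -0.2659  0.04  ]
[282  57  33   4  66] [298.   59.3] [ 0.4321 -0.1271  0.04  ]
[416  61  27  28 588] [429.1  74.9] [ 0.4446 -0.0039  0.04  ]
[ 487   99   73   89 3171] [528.9 149. ] [0.5121 0.1076 0.04  ]
[  0 188  70  10 425] [ 31.7 192.7] [ 0.5572 -0.4053  0.04  ]
[ 485  193   75   21 1208] [520.9 202.7] [0.568  0.1112 0.04  ]
[ 76 206 111  15 554] [137.  215.1] [ 0.5817 -0.2952  0.04  ]
[ 23 213  22   8  52] [ 32.3 216.8] [ 0.5837 -0.4107  0.04  ]
[ 45 212  31   9 100] [ 60.9 216.4] [ 0.5832 -0.3785  0.04  ]
[ 44 229  13   8  44] [ 50.8 232.3] [ 0.6013 -0.3938  0.04  ]
[ 78 229 108   9 470] [133.7 232.7] [ 0.6014 -0.3014  0.04  ]
[  1 230  45   7 111] [ 24.5 232.9] [ 0.6021 -0.4241  0.04  ]
[ 52 240 134  12 400] [121.5 243.9] [ 0.6145 -0.3168  0.04  ]
[ 44 248  58  28 802] [ 65.6 263. ] [ 0.6378 -0.3845  0.04  ]
[195 269   7  46 178] [197.7 291.9] [ 0.6729 -0.2377  0.04  ]
[362 268   8  48 224] [365.5 292.8] [ 0.6739 -0.0466  0.04  ]
[238 304  89  18 881] [282.9 310.5] [ 0.6969 -0.1407  0.04  ]
[228 329 108   4 195] [282.3 330.8] [ 0.7247 -0.1414  0.04  ]
blue
[ 493   35   24   81 1479] [504.5  75.7] [0.444 0.069 0.04 ]
[ 130   44   44   50 1289] [153.1  68.3] [ 0.4391 -0.262   0.04  ]
0.86 ((287.9355773925781, 73.51922607421875), (330.310546875, 54.0788459777832), 1.8279682397842407) [[ 0.44438813 -0.13632283  0.04      ]]
```

View pics/w3.png

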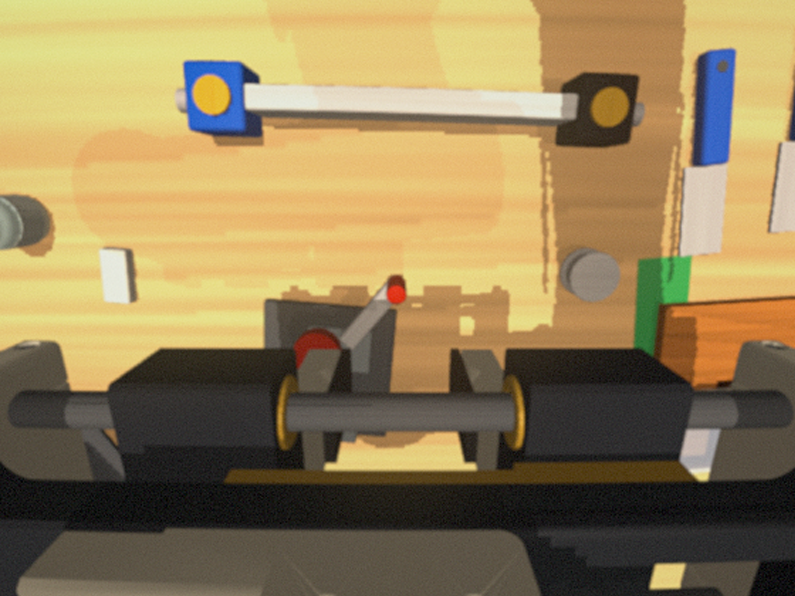

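The wrist view shows the lever swung open (knob at (396,290)) and the bar's head discs at (211,94) and (610,106). That puts the bar's middle at (0.441, -0.135), yaw -1.55°, and the 262 mm disc spacing fits. I'll grip it in the middle for the first trial lift.

Call:
send_rows(deltas=[[[0.032,0.002,0.025],-0.0656],[[0.064,0.004,0.05],-0.1312],[[0.096,0.006,0.075],-0.1968],[[0.128,0.008,0.1],-0.2624],[[0.1584,0.0099,0.1247],-0.328]])

```text
clock: 9.85
tool_pos: [0.4389, -0.1346, 0.1492]
orientation: [180.0, -0.0, -150.2]
force: [-0.1, 1.2, -0.2]
opening: 0.0396
gripper_force: 0.0
```

Call:
send_rows(deltas=[[[0,0,0],-0.0656],[[0,0,0],-0.1312],[[0,0,0],-0.1968],[[0,0,0],-0.2624],[[0,0,0],-0.328]])

```text
clock: 10.27
tool_pos: [0.4405, -0.1346, 0.1501]
orientation: [180.0, -0.0, -120.7]
force: [-0.0, 0.1, 0.2]
opening: 0.0396
gripper_force: 0.0
```

Call:
send_rows(deltas=[[[0,0,0],-0.0656],[[0,0,0],-0.1312],[[0,0,0],-0.1968],[[0,0,0],-0.2624],[[0,0,0],-0.3268]])

```text
clock: 10.68
tool_pos: [0.4405, -0.1346, 0.15]
orientation: [180.0, -0.0, -91.2]
force: [0.1, 0.6, 0.8]
opening: 0.0394
gripper_force: 0.0
```

Call:
send_rows(deltas=[[[0,0,0.02],0],[[0,0,0.04],0],[[0,0,0.06],0],[[0,0,0.0825],0],[[0,0,0.0825],0]])

```text
clock: 11.1
tool_pos: [0.4387, -0.1347, 0.0815]
orientation: [179.7, -0.0, -91.6]
force: [-0.7, 0.1, 0.0]
opening: 0.0396
gripper_force: 0.0
```

```bash
cat >> h.py <<'E'
def avg(n=12):
    a=[]
    for i in range(n):
        ctrl.snapshot("top"); o=ctrl.get_obs(); a.append(np.r_[o["tool_pos"],o["orientation"]%360,o["force"],o["moment"]])
    a=np.array(a); print("pos",a[:,:3].mean(0).round(4),"rpy",a[:,3:6].mean(0).round(2),"F",a[:,6:9].mean(0).round(2),"M",a[:,9:].mean(0).round(4),"sd",a[:,9:].std(0).round(3),"open",o["opening"],o["gripper_force"],"t",o["clock"])
E
python3 -c "
from h import *
avg(6)"
```

```text
pos [ 0.4406 -0.1346  0.0845] rpy [179.98 239.99 268.47] F [ 0.22 -0.05  0.16] M [0.0228 0.0675 0.0051] sd [0.017 0.028 0.037] open 0.038859793337572085 0.0 t 11.4
```

Call:
send_rows(deltas=[[[0,0,0],0],[[0,0,0],0],[[0,0,0],0],[[0,0,0],0],[[0,0,0],0]], gripper=0)

```text
clock: 11.82
tool_pos: [0.4407, -0.1345, 0.0844]
orientation: [-180.0, 0.0, -91.5]
force: [-0.0, 1.3, 2.5]
opening: 0.0157
gripper_force: 30.0
```

Call:
send_rows(deltas=[[[0,0,0],0],[[0,0,0],0],[[0,0,0],0],[[0,0,-0.005],0],[[0,0,-0.01],0]])

```text
clock: 12.23
tool_pos: [0.4393, -0.1346, 0.0916]
orientation: [179.8, 0.0, -91.6]
force: [0.1, 0.4, -6.3]
opening: 0.0158
gripper_force: 30.0
```

Call:
send_rows(deltas=[[[0,0,-0.005],0],[[0,0,-0.01],0],[[0,0,-0.015],0],[[0,0,-0.02],0],[[0,0,-0.025],0]])

```text
clock: 12.65
tool_pos: [0.4404, -0.1345, 0.1126]
orientation: [180.0, 0.0, -91.5]
force: [-0.4, -0.2, -5.9]
opening: 0.0155
gripper_force: 30.0
```

```bash
python3 -c "
from h import *
avg(12)
s=ctrl.snapshot('scene'); save(s,'s2',(110,120,330,270),3)"
```

```text
pos [ 0.4405 -0.1346  0.1122] rpy [180.   150.   268.46] F [-0.01  0.12 -6.44] M [0.2022 0.0797 0.0042] sd [0.027 0.054 0.033] open 0.01581388605867348 29.998841285705566 t 13.25
```

View pics/s2.png

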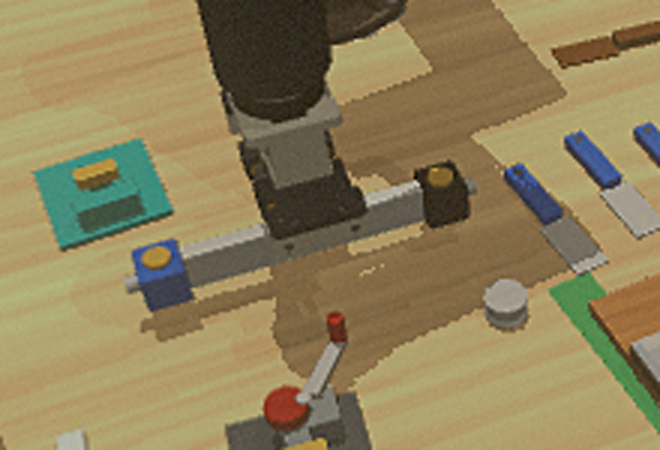

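The crop shows the bar lifted and close to level. The moment (0.18 N·m at 6.5 N) puts the balance point about 28 mm towards the blue end, so I'll lower it and regrip there.

Call:
send_rows(deltas=[[[0,0,0.01],0],[[0,0,0.02],0],[[0,0,0.028],0],[[0,0,0.033],0],[[0,0,0.0345],0]])

```text
clock: 13.72
tool_pos: [0.4402, -0.1347, 0.084]
orientation: [179.9, -0.0, -91.5]
force: [-6.1, 2.3, 17.4]
opening: 0.0155
gripper_force: 30.1
```

Call:
send_rows(deltas=[[[0,0,0],0],[[0,0,0],0],[[0,0,0],0],[[0,0,0],0],[[0,0,0],0]], gripper=0.35)

```text
clock: 14.13
tool_pos: [0.4408, -0.1345, 0.0848]
orientation: [-180.0, 0.0, -91.5]
force: [0.8, 0.7, 0.7]
opening: 0.0305
gripper_force: 0.0
```

Call:
send_rows(deltas=[[[0.008,0,0],0],[[0.016,0,0],0],[[0.025,0,0],0],[[0.034,0,0],0],[[0.034,0,0],0]])

```text
clock: 14.55
tool_pos: [0.4396, -0.163, 0.0845]
orientation: [180.0, -0.0, -91.6]
force: [0.1, -0.9, 0.2]
opening: 0.0307
gripper_force: 0.0
```

```bash
python3 -c "
from h import *
avg(8)"
```

```text
pos [ 0.4397 -0.1619  0.0845] rpy [180.    45.   268.43] F [-0.06  0.17  0.04] M [0.0319 0.1129 0.0005] sd [0.028 0.019 0.025] open 0.03094271549690398 0.0 t 14.95
```

Call:
send_rows(deltas=[[[0,0,0],0],[[0,0,0],0],[[0,0,0],0],[[0,0,0],0],[[0,0,0],0]], gripper=0)

```text
clock: 15.37
tool_pos: [0.4397, -0.1616, 0.0846]
orientation: [180.0, 0.0, -91.5]
force: [-0.5, 1.1, 1.7]
opening: 0.0159
gripper_force: 30.0
```

Call:
send_rows(deltas=[[[0,0,0],0],[[0,0,0],0],[[0,0,0],0],[[0,0,-0.005],0],[[0,0,-0.01],0]])

```text
clock: 15.78
tool_pos: [0.439, -0.1618, 0.0922]
orientation: [179.9, 0.0, -91.6]
force: [0.7, -0.1, -5.8]
opening: 0.0158
gripper_force: 30.0
```

Call:
send_rows(deltas=[[[0,0,-0.005],0],[[0,0,-0.01],0],[[0,0,-0.015],0],[[0,0,-0.02],0],[[0,0,-0.025],0]])

```text
clock: 16.2
tool_pos: [0.4397, -0.1617, 0.113]
orientation: [-180.0, 0.0, -91.5]
force: [-0.5, 0.3, -6.2]
opening: 0.0158
gripper_force: 30.0
```

```bash
python3 -c "
from h import *
avg(16)
s=ctrl.snapshot('scene')
m=cv2.inRange(cv2.cvtColor(s['color'],cv2.COLOR_RGB2HSV),(15,120,110),(28,255,255))
save(s,'s3',(110,120,330,270),3)"
```

```text
pos [ 0.4397 -0.1617  0.1126] rpy [180.   225.   268.46] F [ 0.03 -0.03 -6.36] M [0.0306 0.0955 0.0014] sd [0.032 0.049 0.024] open 0.015470287249673953 29.99853014945984 t 17.0
```

View pics/s3.png

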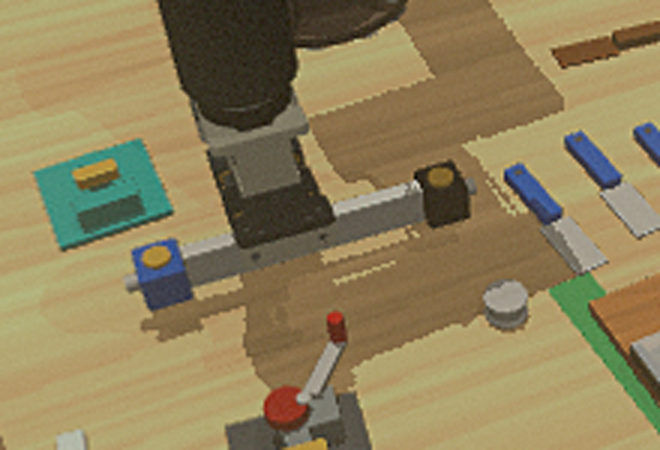

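The bar hangs level and the moment change is about zero, so the balance point is at the grip (±2 mm). I'll carry it over the saddle.

Call:
send_rows(deltas=[[[0,0,-0.015],0],[[0,0,-0.035],0],[[0,0,-0.055],0],[[0,0,-0.075],0],[[0,0,-0.0906],0]])

```text
clock: 17.47
tool_pos: [0.4399, -0.1617, 0.1862]
orientation: [-180.0, 0.0, -91.5]
force: [1.1, -0.3, -6.1]
opening: 0.0155
gripper_force: 30.0
```

Call:
send_rows(deltas=[[[0.003,-0.018,0],0],[[0.008,-0.046,0],0],[[0.013,-0.074,0],0],[[0.018,-0.103,0],0],[[0.023,-0.1307,0],0]])

```text
clock: 17.88
tool_pos: [0.5447, -0.1831, 0.1848]
orientation: [180.0, 0.0, -91.5]
force: [0.0, 0.2, -5.8]
opening: 0.0154
gripper_force: 30.0
```

Call:
send_rows(deltas=[[[0.005,-0.028,0],0.007],[[0.01,-0.057,0],0.014],[[0.015,-0.085,0],0.021],[[0.02,-0.113,0],0.028],[[0.023,-0.1307,0],0.0345]])

```text
clock: 18.3
tool_pos: [0.6496, -0.2045, 0.1841]
orientation: [180.0, -0.0, -94.7]
force: [-0.3, -0.6, -6.0]
opening: 0.0158
gripper_force: 30.0
```

Call:
send_rows(deltas=[[[0,0,0],0],[[0,0,0],0],[[0,0,0],0],[[0,0,0],0],[[0,0,0],0]])

```text
clock: 18.72
tool_pos: [0.6472, -0.204, 0.1852]
orientation: [180.0, 0.0, -94.6]
force: [0.2, 0.7, -6.0]
opening: 0.0157
gripper_force: 30.0
```

```bash
python3 -c "
from h import *
avg(6)
s=ctrl.snapshot('wrist'); save(s,'w4',scale=1.42)"
```

```text
pos [ 0.6476 -0.2041  0.1854] rpy [180.02   0.   265.36] F [-0.2  -0.18 -6.36] M [0.0357 0.0851 0.0171] sd [0.022 0.028 0.024] open 0.015145308911896254 29.998609721660614 t 19.0167
```

View pics/w4.png

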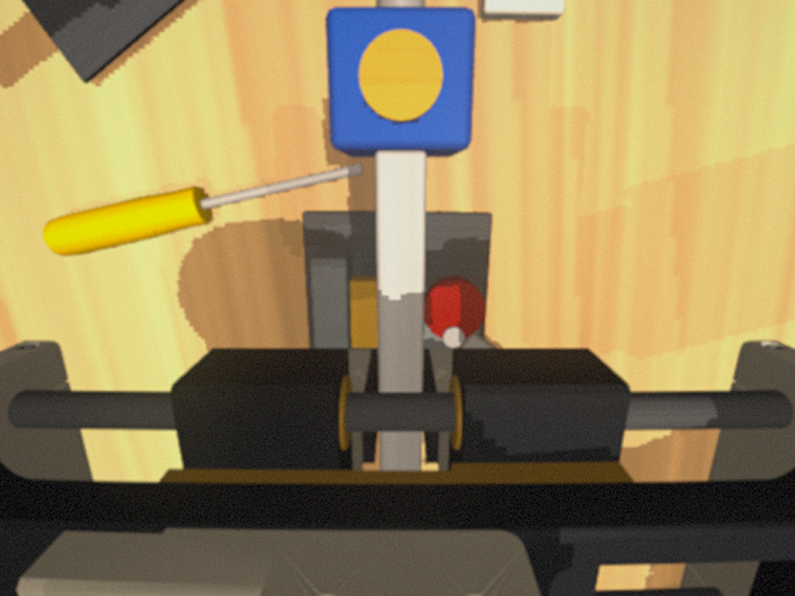

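The wrist view shows the bar (x 376–426) parallel to the plate, the cam's left edge near (425,308), and the jaw at x≤377. I'll check the lateral fit by projecting the landing pose.

Run:
```python
from h import *
s=ctrl.snapshot("wrist"); o=ctrl.get_obs(); p=np.array([.6476,-.2041]); a=np.radians(-4.64)
X=np.array([np.cos(a),np.sin(a)]);Y=np.array([-np.sin(a),np.cos(a)])
def P(x,y,z): return (proj(s,np.r_[p+x*X+y*Y,z])[0]*1.4214).round(1)
print("held bar top edges y=-.06",P(.008,-.06,.125),P(-.008,-.06,.125))
for z in(.035,.049):
    print(z,"landed edges",P(.008,-.01,z),P(-.008,-.01,z),"jaw face(+.011)",P(.011,-.01,z),"cam(-.011)",P(-.011,0,z))
for z in(.045,.049):
    for q in ([425,308],[486,308],[455,276],[350,300],[378,300],[304,212],[491,212],[454,337]):
        w=toplane(s,np.array(q)/1.4214,z if q[1]!=212 else .008)[0][:2]-p; print(z,q,(w@X*1e3).round(1),(w@Y*1e3).round(1))
```

```text
held bar top edges y=-.06 [379.2 221.4] [424.4 221.4]
0.035 landed edges [387.7 293.4] [414.9 293.4] jaw face(+.011) [382.6 293.4] cam(-.011) [419.7 309.6]
0.049 landed edges [387.  299.8] [415.7 299.8] jaw face(+.011) [381.6 299.8] cam(-.011) [420.8 316.9]
0.045 [425, 308] -13.5 -4.0
0.045 [486, 308] -48.4 -4.0
0.045 [455, 276] -30.0 -22.7
0.045 [350, 300] 29.1 -8.8
0.045 [378, 300] 13.2 -8.8
0.045 [304, 212] 60.6 -55.4
0.045 [491, 212] -55.9 -55.3
0.045 [454, 337] -30.7 13.6
0.049 [425, 308] -13.3 -5.2
0.049 [486, 308] -47.5 -5.2
0.049 [455, 276] -29.5 -23.6
0.049 [350, 300] 28.6 -9.9
0.049 [378, 300] 13.0 -9.9
0.049 [304, 212] 60.6 -55.4
0.049 [491, 212] -55.9 -55.3
0.049 [454, 337] -30.1 12.1
```

Call:
send_rows(deltas=[[[0,0,0.012],0],[[0,0,0.026],0],[[0,0,0.04],0],[[0,0,0.054],0],[[0,0,0.064],0]])

```text
clock: 19.53
tool_pos: [0.6469, -0.204, 0.1312]
orientation: [179.8, 0.0, -94.7]
force: [-0.5, -0.3, -6.4]
opening: 0.0159
gripper_force: 30.0
```

Call:
send_rows(deltas=[[[0,0,0.005],0],[[0,0,0.01],0],[[0,0,0.014],0],[[0,0,0.017],0],[[0,0,0.0178],0]])

```text
clock: 19.95
tool_pos: [0.648, -0.2042, 0.1197]
orientation: [-180.0, -0.0, -94.6]
force: [-0.4, -0.0, -4.9]
opening: 0.0156
gripper_force: 30.0
```

```bash
python3 -c "
from h import *
avg(5)"
```

```text
pos [ 0.648  -0.2042  0.1199] rpy [180.03 216.   265.36] F [-0.06 -0.22 -6.23] M [0.018  0.1122 0.0029] sd [0.016 0.016 0.038] open 0.015852912731251046 29.998544454574585 t 20.2
```

Call:
send_rows(deltas=[[[0,0,0.0005],0],[[0,0,0.001],0],[[0,0,0.0013],0],[[0,0,0.0013],0],[[0,0,0.0013],0]])

```text
clock: 20.62
tool_pos: [0.648, -0.2042, 0.1196]
orientation: [-179.9, -0.0, -94.6]
force: [-3.9, 2.6, 6.2]
opening: 0.016
gripper_force: 30.0
```

```bash
python3 -c "
from h import *
avg(4)"
```

```text
pos [ 0.648  -0.2042  0.1196] rpy [180.05 359.99 265.37] F [-3.66  2.24  6.05] M [8.4930e-01 1.5501e+00 7.0000e-04] sd [0.024 0.021 0.039] open 0.016045159262312435 30.003872215747833 t 20.8167
```

Call:
send_rows(deltas=[[[0,0,0],0],[[0,0,0],0],[[0,0,0],0],[[0,0,0],0],[[0,0,0],0]], gripper=0.35)

```text
clock: 21.23
tool_pos: [0.648, -0.2042, 0.1185]
orientation: [-180.0, -0.0, -94.6]
force: [0.1, 0.6, 0.2]
opening: 0.0305
gripper_force: 0.0
```

Call:
send_rows(deltas=[[[0,0,-0.01],0],[[0,0,-0.03],0],[[0,0,-0.07],0],[[0,0,-0.11],0],[[0,0,-0.15],0]])

```text
clock: 21.65
tool_pos: [0.6476, -0.2042, 0.2403]
orientation: [180.0, -0.0, -94.6]
force: [1.2, -0.2, 0.3]
opening: 0.0301
gripper_force: 0.0
```

Call:
send_rows(deltas=[[[0,0,0],0],[[0,0,0],0],[[0,0,0],0],[[0,0,0],0],[[0,0,0],0]])

```text
clock: 22.07
tool_pos: [0.6473, -0.2041, 0.2373]
orientation: [179.9, 0.0, -94.6]
force: [0.2, 0.3, 0.6]
opening: 0.0309
gripper_force: 0.0
```

```bash
python3 -c "
from h import *
avg(4)
s=ctrl.snapshot('scene'); save(s,'s4',(130,170,350,320),3)"
```

```text
pos [ 0.6475 -0.2041  0.2376] rpy [179.9  360.   265.35] F [-0.24  0.19  0.01] M [0.0064 0.072  0.0041] sd [0.025 0.032 0.032] open 0.030640954759005065 0.0 t 22.2667
```

View pics/s4.png

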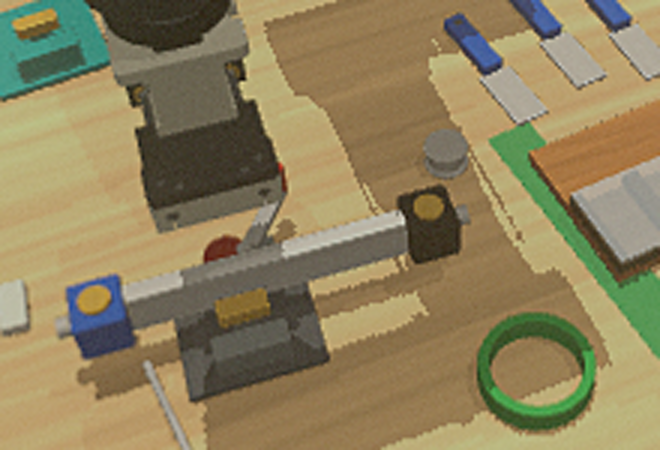

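Run:
```python
from h import *
s=ctrl.snapshot("scene"); p=np.array([.6478,-.2042]); a=np.radians(-4.64)
Y=np.array([-np.sin(a),np.cos(a)])
for z in(.055,.076,.095): print(z,proj(s,np.r_[p-.104*Y,z])[0].round(1),proj(s,np.r_[p+.158*Y,z])[0].round(1))
m=cv2.inRange(cv2.cvtColor(s["color"],cv2.COLOR_RGB2HSV),(15,150,90),(28,255,255))
n,l,st,ce=cv2.connectedComponentsWithStats(m)
for i in range(1,n):
    if 20<st[i,4]<400: print(st[i],ce[i].round(1))
print(ctrl.get_obs()["clock"])
```

```text
0.055 [163.2 274.9] [273.3 244. ]
0.076 [161.1 269.6] [273.1 238.5]
0.095 [159.  264.7] [272.9 233.5]
[ 76  77  20  29 118] [84.5 93.8]
[115  77   9  12  27] [119.3  81.3]
[119  89   8   9  21] [122.6  93.5]
[95 94  6 10 25] [97.4 98.6]
[  0 108   7   9  23] [  3.2 112.7]
[315 127  16   6  34] [323.3 129.8]
[295 132  21   9  57] [304.3 136.5]
[135 173  14  10  73] [141.6 177.4]
[268 235  10   8  66] [272.4 238.5]
[156 266  10   9  69] [160.8 269.7]
[202 266  18  13 143] [210.5 272. ]
22.3667
```

The bar is level by itself: both discs match their predicted pixels for z=76 mm. Next I'll grip the knob and nip.

Call:
send_rows(deltas=[[[-0.013,0.022,0.019],0.0632],[[-0.026,0.044,0.038],0.1264],[[-0.039,0.066,0.057],0.1896],[[-0.052,0.088,0.076],0.2528],[[-0.0657,0.109,0.097],0.316]], gripper=0.45)

```text
clock: 22.78
tool_pos: [0.5644, -0.1444, 0.1606]
orientation: [-180.0, 0.0, -123.4]
force: [0.6, 1.0, 0.8]
opening: 0.0395
gripper_force: 0.0
```

Call:
send_rows(deltas=[[[0,0,0],0.0632],[[0,0,0],0.1264],[[0,0,0],0.1896],[[0,0,0],0.2528],[[0,0,0],0.316]])

```text
clock: 23.2
tool_pos: [0.5652, -0.1446, 0.161]
orientation: [-180.0, 0.0, -151.8]
force: [-0.4, -0.3, -0.1]
opening: 0.0397
gripper_force: 0.0
```

Call:
send_rows(deltas=[[[0,0,0],0.0632],[[0,0,0],0.1264],[[0,0,0],0.1896],[[0,0,0],0.2528],[[0,0,0],0.3164]])

```text
clock: 23.62
tool_pos: [0.5652, -0.1447, 0.161]
orientation: [-180.0, 0.0, 179.7]
force: [-0.1, 0.2, 0.2]
opening: 0.0395
gripper_force: 0.0
```

Call:
send_rows(deltas=[[[0,0,0],0],[[0,0,0],0],[[0,0,0],0],[[0,0,0],0],[[0,0,0],0]])

```text
clock: 24.03
tool_pos: [0.5652, -0.1447, 0.161]
orientation: [-180.0, 0.0, -179.9]
force: [-0.7, 0.3, 0.3]
opening: 0.0396
gripper_force: 0.0
```

```bash
python3 -c "
from h import *
avg(4)
s=ctrl.snapshot('wrist')
m=cv2.inRange(cv2.cvtColor(s['color'],cv2.COLOR_RGB2HSV),(0,150,60),(8,255,255))|cv2.inRange(cv2.cvtColor(s['color'],cv2.COLOR_RGB2HSV),(172,150,60),(180,255,255))
n,l,st,ce=cv2.connectedComponentsWithStats(m)
for i in range(1,n):
    if 20<st[i,4]: print(st[i],ce[i].round(1),toplane(s,ce[i],.068)[0].round(4))
s=ctrl.snapshot('scene')
for z in(.056,.068): print(proj(s,[.5648,-.1446,z]))
for d in ctrl.boxes_of(s,'lever_knob'): print(d['conf'],np.array(d['xy'])*[560,420])
"
```

```text
pos [ 0.5652 -0.1447  0.161 ] rpy [180.    90.   180.04] F [ 0.1  -0.04  0.56] M [-0.0448 -0.0385 -0.0147] sd [0.03  0.027 0.027] open 0.03922071024452906 0.0 t 24.2333
[272 221  19  32 441] [280.8 238.2] [ 0.5619 -0.145   0.068 ]
[[222.27530837 228.52997126]]
[[221.69187099 225.42150723]]
0.81 [217.784 242.592]
```

Call:
send_rows(deltas=[[[0,0,0.015],0],[[0,0,0.03],0],[[0,0,0.045],0],[[0,0,0.0545],0],[[0,0,0.0545],0]])

```text
clock: 24.8
tool_pos: [0.5642, -0.1447, 0.1157]
orientation: [180.0, -0.2, 180.0]
force: [-0.4, -1.0, 0.0]
opening: 0.0396
gripper_force: 0.0
```

Call:
send_rows(deltas=[[[0,0,0],0],[[0,0,0],0],[[0,0,0],0],[[0,0,0],0],[[0,0,0],0]], gripper=0)

```text
clock: 25.22
tool_pos: [0.5655, -0.1451, 0.118]
orientation: [-180.0, 0.1, -180.0]
force: [-0.1, -2.3, 0.7]
opening: 0.013
gripper_force: 30.0
```

Call:
send_rows(deltas=[[[0,0,0],0],[[0,0,0],0],[[0,0,0],0],[[0,0,0],0],[[0,0,0],0]])

```text
clock: 25.63
tool_pos: [0.5655, -0.1451, 0.1178]
orientation: [-180.0, 0.0, -180.0]
force: [0.6, -4.9, 4.7]
opening: 0.0131
gripper_force: 30.0
```

Call:
send_rows(deltas=[[[0.0035,-0.0045,0],0],[[0.0069,-0.0095,0],0],[[0.0099,-0.0148,0],0],[[0.0126,-0.0203,0],0],[[0.0149,-0.026,0],0]])

```text
clock: 26.05
tool_pos: [0.5528, -0.1636, 0.1177]
orientation: [179.9, -0.0, -180.0]
force: [-4.5, 11.1, 12.6]
opening: 0.0129
gripper_force: 30.0
```

Call:
send_rows(deltas=[[[0.001,-0.0029,0],0],[[0.0019,-0.0058,0],0],[[0.0027,-0.0088,0],0],[[0.0034,-0.0117,0],0],[[0.0034,-0.0117,0],0]])

```text
clock: 26.47
tool_pos: [0.549, -0.1733, 0.1176]
orientation: [179.9, -0.1, -180.0]
force: [-6.9, 8.9, 12.5]
opening: 0.0132
gripper_force: 30.0
```

```bash
python3 -c "
from h import *
avg(6)
s=ctrl.snapshot('scene'); save(s,'s5',(130,170,350,320),3); s=ctrl.snapshot('wrist'); save(s,'w5',scale=1.42)"
```

```text
pos [ 0.549  -0.1732  0.1176] rpy [179.88 359.86 180.01] F [-7.38  9.62 12.95] M [3.5508 2.5723 0.2498] sd [0.042 0.033 0.016] open 0.013185276444682491 30.00319629907608 t 26.7667
```

View pics/s5.png

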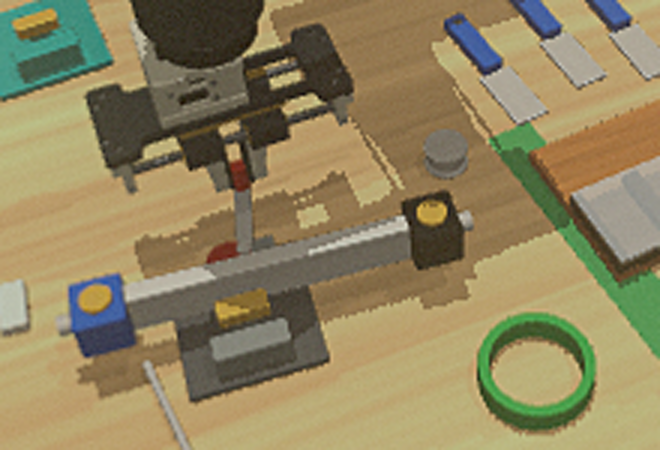

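The scene crop shows the lever turned part-way and the bar shifted slightly towards the jaw, still level. I'll measure the brass jaw's movement optically.

```bash
cat >> h.py <<'E'
def yel(n=4,x0=(190,255,235,290)):
    r=[]
    for _ in range(n):
        s=ctrl.snapshot("scene"); c=s["color"].astype(float)
        row=[]
        for (a,b,d,e) in ((195,258,230,285),(262,228,286,250),(150,258,173,280)):
            q=c[b:e,a:d]; w=np.clip(q[...,0]+q[...,1]-2*q[...,2]-0.25*q.sum(2),0,None)
            hs=cv2.cvtColor(s["color"][b:e,a:d],cv2.COLOR_RGB2HSV); w=((hs[...,1]>140)&(hs[...,0]>14)&(hs[...,0]<30)).astype(float)
            yy,xx=np.mgrid[b:e,a:d]; row+=[(w*xx).sum()/w.sum(),(w*yy).sum()/w.sum(),w.sum()]
        r.append(row)
    return np.mean(r,0).round(2)
E
python3 - <<'E'
from h import *
print(yel())
import sys
im=cv2.imread("pics/s4.png"); 
def y3(f):
    im=cv2.resize(cv2.imread(f),(220,150),interpolation=cv2.INTER_AREA); hs=cv2.cvtColor(im,cv2.COLOR_BGR2HSV); o=[]
    for (a,b,d,e) in ((195,258,230,285),(262,228,286,250),(150,258,173,280)):
        a-=130;d-=130;b-=170;e-=170; h=hs[b:e,a:d]; w=((h[...,1]>140)&(h[...,0]>14)&(h[...,0]<30)).astype(float)
        yy,xx=np.mgrid[b:e,a:d]; o+=[(w*xx).sum()/w.sum()+130,(w*yy).sum()/w.sum()+170,w.sum()]
    return np.round(o,2)
print(y3("pics/s4.png"));print(y3("pics/s5.png"))
s=ctrl.snapshot("scene")
print(proj(s,[[.66,-.205,.047],[.662,-.205,.047],[.6478,-.2042,.076],[.6498,-.2042,.076]]))
print(toplane(s,[[160.8,269.7],[272.4,238.5]],.076),ctrl.get_obs()["clock"])
E
```

```text
[210.34 272.07 150.   273.25 240.76  81.5  161.36 269.28  68.75]
[210.46 272.13 153.   272.43 238.84  75.   160.96 269.72  71.  ]
[210.47 272.15 151.   273.32 240.68  77.   161.35 269.32  68.  ]
[[210.27948145 268.21475676]
 [210.52575957 268.8798412 ]
 [207.29339471 256.76665913]
 [207.53912054 257.42477172]]
[[ 0.63940025 -0.30843659  0.076     ]
 [ 0.65980786 -0.04817298  0.076     ]] 27.1167
```

View pics/w5.png

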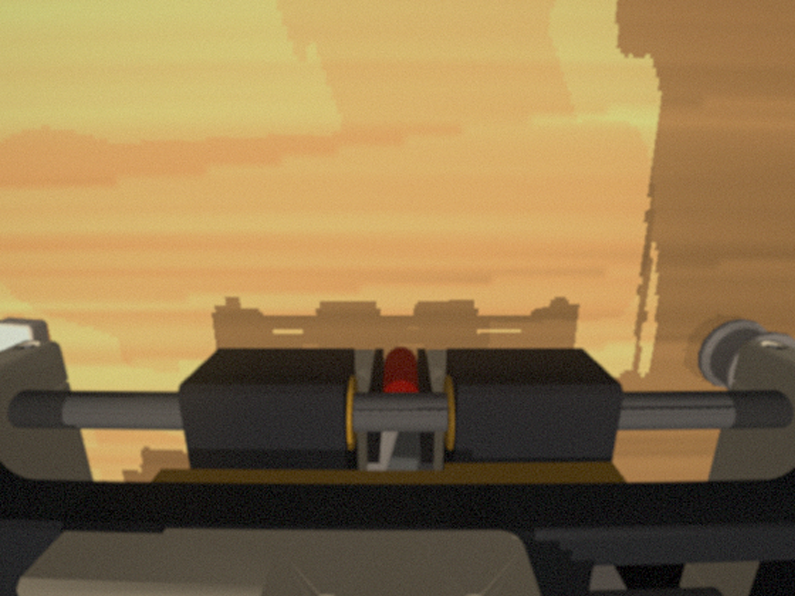

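The optical measure shows the jaw has not moved yet, while the bar has taken up about 2 mm of slack. I'll keep closing in small steps and watch the jaw.

Call:
send_rows(deltas=[[[0.0003,-0.0016,0],0],[[0.0006,-0.0032,0],0],[[0.0009,-0.0048,0],0],[[0.0012,-0.0064,0],0],[[0.0012,-0.0064,0],0]])

```text
clock: 27.53
tool_pos: [0.5479, -0.1782, 0.1175]
orientation: [179.9, -0.2, -180.0]
force: [-7.5, 11.2, 12.8]
opening: 0.013
gripper_force: 30.0
```

```bash
python3 -c "
from h import *
avg(4); print(yel(6))"
```

```text
pos [ 0.5479 -0.1782  0.1175] rpy [179.87 359.84 180.01] F [-7.58 10.34 13.08] M [3.988  2.7965 0.2469] sd [0.032 0.019 0.02 ] open 0.01285003108633332 30.003893673419952 t 27.7333
[210.41 272.25 151.5  273.19 240.2   81.67 161.49 270.18  73.17]
```

Call:
send_rows(deltas=[[[0.0002,-0.0017,0],0],[[0.0004,-0.0034,0],0],[[0.0006,-0.0051,0],0],[[0.0008,-0.0068,0],0],[[0.0008,-0.0068,0],0]])

```text
clock: 28.45
tool_pos: [0.547, -0.1835, 0.1174]
orientation: [179.9, -0.2, -180.0]
force: [-9.7, 12.0, 13.3]
opening: 0.0132
gripper_force: 30.0
```

```bash
python3 -c "
from h import *
avg(4); print(yel(8))"
```

```text
pos [ 0.547  -0.1835  0.1174] rpy [179.86 359.81 180.01] F [-8.25 11.02 14.03] M [4.2574 2.9443 0.2878] sd [0.042 0.03  0.004] open 0.013063979610886244 30.003560185432434 t 28.65
[210.45 272.6  152.5  273.25 240.56  81.25 161.77 270.62  72.88]
```

Call:
send_rows(deltas=[[[0.0001,-0.001,0],0],[[0.0001,-0.002,0],0],[[0.0002,-0.003,0],0],[[0.0002,-0.003,0],0],[[0.0002,-0.003,0],0]])

```text
clock: 29.47
tool_pos: [0.547, -0.1858, 0.1174]
orientation: [179.9, -0.2, -180.0]
force: [-7.7, 12.1, 12.9]
opening: 0.0127
gripper_force: 30.0
```

```bash
python3 -c "
from h import *
avg(3); print(yel(6))"
```

```text
pos [ 0.547  -0.1858  0.1174] rpy [179.85 359.82 180.01] F [-7.48 12.01 13.29] M [4.5208 2.8283 0.3033] sd [0.027 0.006 0.037] open 0.013008408480834056 30.00503808259964 t 29.6167
[210.46 272.72 153.33 273.44 240.65  82.5  161.83 270.7   72.5 ]
```

Call:
send_rows(deltas=[[[0,0,0],0],[[0,0,0],0],[[0,0,0],0],[[0,0,0],0],[[0,0,0],0]], gripper=0.45)

```text
clock: 30.33
tool_pos: [0.5487, -0.1878, 0.1171]
orientation: [180.0, -0.0, 180.0]
force: [-0.3, 0.4, -0.3]
opening: 0.0376
gripper_force: 0.0
```

Call:
send_rows(deltas=[[[0,0,-0.02],0],[[0,0,-0.05],0],[[0,0,-0.09],0],[[0,0,-0.13],0],[[0,0,-0.165],0]])

```text
clock: 30.75
tool_pos: [0.5488, -0.188, 0.2512]
orientation: [-180.0, 0.0, 180.0]
force: [0.7, -1.1, -0.2]
opening: 0.0395
gripper_force: 0.0
```

```bash
python3 -c "
from h import *
print(yel(6)); avg(2)"
```

```text
[210.53 272.69 152.5  273.44 240.7   88.17 161.85 270.7   73.  ]
pos [ 0.5481 -0.1878  0.248 ] rpy [179.98 359.87 179.98] F [ 0.77 -0.21 -0.16] M [-0.0209 -0.0478 -0.0063] sd [0.025 0.002 0.054] open 0.0393298128655785 0.0 t 31.15
```

The jaw is pushed back about 2 mm and stayed there after release. Now for the scrapers.

Call:
send_rows(deltas=[[[-0.006,0.0365,-0.0083],0],[[-0.012,0.073,-0.0167],0],[[-0.0175,0.1095,-0.025],0],[[-0.023,0.146,-0.0333],0],[[-0.0292,0.1825,-0.0417],0]])

```text
clock: 31.57
tool_pos: [0.5718, -0.0406, 0.2819]
orientation: [-180.0, -0.1, 180.0]
force: [-0.1, 0.2, -0.3]
opening: 0.0393
gripper_force: 0.0
```

Call:
send_rows(deltas=[[[-0.006,0.0365,-0.0083],0],[[-0.012,0.073,-0.0167],0],[[-0.0175,0.1095,-0.025],0],[[-0.023,0.146,-0.0333],0],[[-0.0292,0.1825,-0.0417],0]])

```text
clock: 31.98
tool_pos: [0.5952, 0.1056, 0.3153]
orientation: [-180.0, -0.1, -180.0]
force: [0.5, -0.9, -1.2]
opening: 0.0393
gripper_force: 0.0
```

Call:
send_rows(deltas=[[[-0.006,0.0365,-0.0083],0],[[-0.012,0.073,-0.0167],0],[[-0.0175,0.1095,-0.025],0],[[-0.023,0.146,-0.0333],0],[[-0.0292,0.1825,-0.0417],0]])

```text
clock: 32.4
tool_pos: [0.6187, 0.2516, 0.3485]
orientation: [-179.9, -0.1, -180.0]
force: [0.5, -0.8, 0.3]
opening: 0.0394
gripper_force: 0.0
```

Call:
send_rows(deltas=[[[0,0,0],0],[[0,0,0],0],[[0,0,0],0],[[0,0,0],0],[[0,0,0],0]])

```text
clock: 32.82
tool_pos: [0.6188, 0.2492, 0.3491]
orientation: [-180.0, -0.0, 179.9]
force: [0.0, 0.3, -0.4]
opening: 0.0393
gripper_force: 0.0
```

```bash
cat >> h.py <<'E'
def scr(s,cam=""):
    m=cv2.inRange(cv2.cvtColor(s["color"],cv2.COLOR_RGB2HSV),(105,140,70),(128,255,255))
    n,l,st,ce=cv2.connectedComponentsWithStats(m); r=[]
    for i in range(1,n):
        if st[i,4]<80: continue
        p=np.argwhere(l==i)[:,::-1].astype(float); c=toplane(s,ce[i],.014)[0]
        if not(.3<c[0]<.65 and .03<c[1]<.5): continue
        w=toplane(s,p,.014)[:,:2]; R4=cv2.minAreaRect((w*1000).astype(np.float32)); b=cv2.boxPoints(R4)
        e=[b[1]-b[0],b[2]-b[1]]; e=max(e,key=np.linalg.norm); e=e*np.sign(e[0])
        print(cam,"handle ctr",(np.array(R4[0])).round(1),"size",np.round(sorted(R4[1]),1),"yaw",np.degrees(np.arctan2(e[1],e[0])).round(2),st[i].tolist())
E
python3 -c "
from h import *
avg(2)
s=ctrl.snapshot('wrist'); save(s,'w6',scale=1.42); scr(s,'wrist'); scr(ctrl.snapshot('top'),'top')"
```

```text
pos [0.6188 0.2493 0.3494] rpy [180.01 359.99 179.94] F [ 0.34 -0.76  0.37] M [-0.0241  0.0182 -0.013 ] sd [0.011 0.043 0.001] open 0.0393656408371268 0.0 t 32.9167
wrist handle ctr [412.3 207.5] size [19.  44.9] yaw -1.86 [241, 0, 16, 40, 559]
wrist handle ctr [433.2 309.1] size [18.9 73.6] yaw -2.83 [319, 6, 19, 63, 710]
wrist handle ctr [437.8 235.7] size [17.9 75.8] yaw 2.9 [263, 9, 17, 65, 794]
wrist handle ctr [440.7  92.2] size [20.7 77.4] yaw 6.74 [147, 12, 27, 66, 974]
wrist handle ctr [444.5 380.8] size [18.8 76.4] yaw 2.85 [375, 15, 16, 65, 861]
top handle ctr [442.  382.5] size [16.3 73.6] yaw 1.78 [166, 236, 6, 24, 115]
top handle ctr [439.2  90.6] size [13.8 70.7] yaw 6.27 [257, 238, 7, 23, 96]
top handle ctr [431.5 311. ] size [16.1 70. ] yaw 1.34 [188, 240, 6, 23, 104]
```

View pics/w6.png

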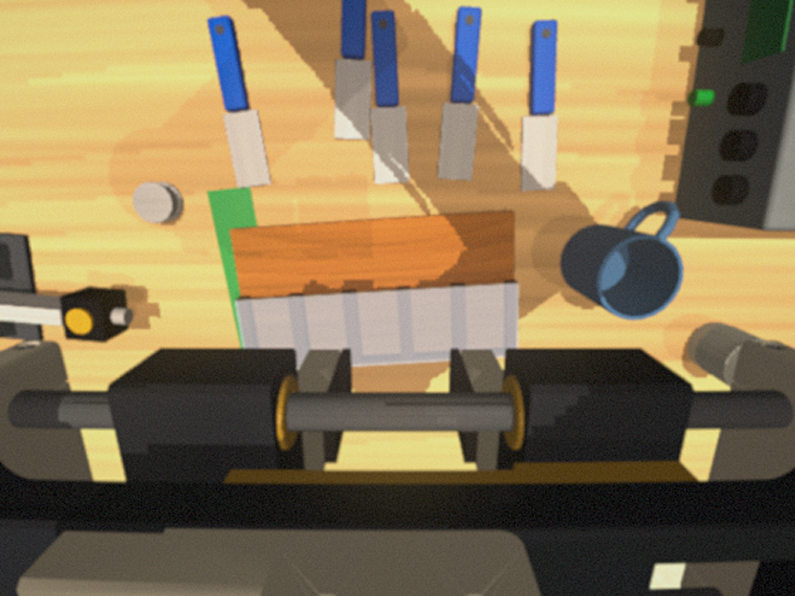

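The wrist view shows five blue scrapers. One has been knocked and now sits at (352,70), right beside its neighbour at (385,60). The holder ledge front edge runs (232,230)–(513,211) and the roof front edge (238,297)–(518,283). I'll compute the holder pose and move back to see the knocked scraper whole.

Run:
```python
from h import *
s=ctrl.snapshot("wrist")
def T(p,z): return toplane(s,np.array(p)/1.4214,z)[:,:2]
def sh(n,a):
    d=a[1]-a[0]; print(n,(a*1e3).round(1).tolist(),"mid",(a.mean(0)*1e3).round(1),"len",np.linalg.norm(d).round(4),"normal yaw",np.degrees(np.arctan2(d[1],d[0])).round(2)-90)
sh("ledge front",T([[232,230],[513,211]],.012)); sh("roof front",T([[238,297],[518,283]],.030)); sh("roof front@12",T([[238,297],[518,283]],.012))
# slot divider top positions along roof front (z=24..30)
d=cv2.cvtColor(s["color"],cv2.COLOR_RGB2GRAY)
save(s,"w6c",(155,135,375,265),3.6)
s=ctrl.snapshot("top"); save(s,"t6c",(165,145,275,215),7)
```

```text
ledge front [[592.3, 79.9], [574.0, 361.8]] mid [583.1 220.9] len 0.2825 normal yaw 3.719999999999999
roof front [[657.5, 85.9], [643.2, 367.1]] mid [650.3 226.5] len 0.2815 normal yaw 2.9000000000000057
roof front@12 [[662.4, 78.8], [647.5, 372.2]] mid [654.9 225.5] len 0.2938 normal yaw 2.9000000000000057
```

View pics/w6c.png

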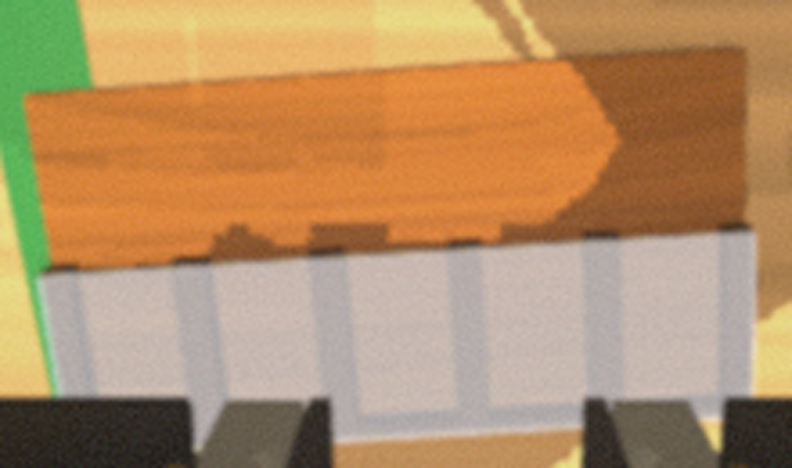

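Call:
send_rows(deltas=[[[0.025,0,0],0],[[0.05,0,0],0],[[0.075,0,0],0],[[0.1,0,0],0],[[0.1,0,0],0]], gripper=0.42)

```text
clock: 33.53
tool_pos: [0.5364, 0.2498, 0.3504]
orientation: [179.9, 0.0, -180.0]
force: [0.3, -0.2, 0.2]
opening: 0.0368
gripper_force: 0.0
```

Call:
send_rows(deltas=[[[0,0,0],0],[[0,0,0],0],[[0,0,0],0],[[0,0,0],0],[[0,0,0],0]])

```text
clock: 33.95
tool_pos: [0.5393, 0.2501, 0.349]
orientation: [-180.0, -0.0, 180.0]
force: [-0.3, 0.5, 0.2]
opening: 0.0369
gripper_force: 0.0
```

```bash
python3 -c "
from h import *
avg(2)
s=ctrl.snapshot('wrist'); scr(s,'wrist'); save(s,'w7',scale=1.42)"
```

```text
pos [0.5392 0.2501 0.349 ] rpy [180.03 359.97 179.97] F [ 0.26 -0.14  0.3 ] M [-0.0002 -0.0256  0.0289] sd [0.011 0.014 0.016] open 0.036597161996766145 0.0 t 34.05
wrist handle ctr [389.8 209.2] size [17.  62.6] yaw -1.77 [244, 42, 14, 52, 501]
wrist handle ctr [418.5 234.9] size [17.1 38.3] yaw 4.65 [263, 76, 15, 31, 223]
wrist handle ctr [439.6  91.9] size [19.7 75.9] yaw 6.25 [153, 79, 25, 59, 781]
wrist handle ctr [434.8 380.3] size [18.9 56.9] yaw 2.17 [371, 82, 15, 45, 509]
wrist handle ctr [450.8 308.1] size [16.9 39.6] yaw -3.09 [317, 101, 14, 31, 195]
```

Run:
```python
from h import *
s=ctrl.snapshot("top")
import json
# wrist pose when w6 was taken: reconstruct camera from current wrist with tool shift
w=ctrl.snapshot("wrist"); f,cx,cy,k,Rm,t=cam(w)
C=-Rm.T@t; C2=C+np.array([.6188-.5392,.2493-.2501,.3494-.349]); w2=dict(w); w2["tvec"]=-Rm@C2
def T(p,z): return toplane(w2,np.array(p,float)/3.6+[155,135],z)[:,:2]
f_=T([[195,261],[327,252],[465,243],[600,235]],.018)
print((f_*1e3).round(1).tolist())
yl=np.array([-84,-28,28,84])/1e3
d=np.polyfit(yl,f_,1); print("front ctr",d[1].round(4),"scale",np.linalg.norm(d[0]).round(3),"yaw",-np.degrees(np.arctan2(d[0][0],d[0][1])).round(2))
c=T([[25,97],[745,47]],.012); print("ledge",(c*1e3).round(1).tolist(),c.mean(0),np.linalg.norm(c[1]-c[0]))
# slot mouth right ends (side edges) direction
c=T([[25,97],[55,262]],.012); print("ledge left edge",(c*1e3).round(1).tolist()); c=T([[745,47],[748,228]],.012); print("right",(c*1e3).round(1).tolist())
```

```text
[[658.3, 142.9], [654.5, 197.0], [650.7, 253.1], [647.4, 307.7]]
front ctr [0.6527 0.2252] scale 0.986 yaw 3.78
ledge [[592.2, 77.7], [573.0, 362.8]] [0.58257267 0.2202656 ] 0.2858111290613133
ledge left edge [[592.2, 77.7], [660.3, 82.9]]
right [[573.0, 362.8], [645.9, 369.3]]
```

View pics/w7.png

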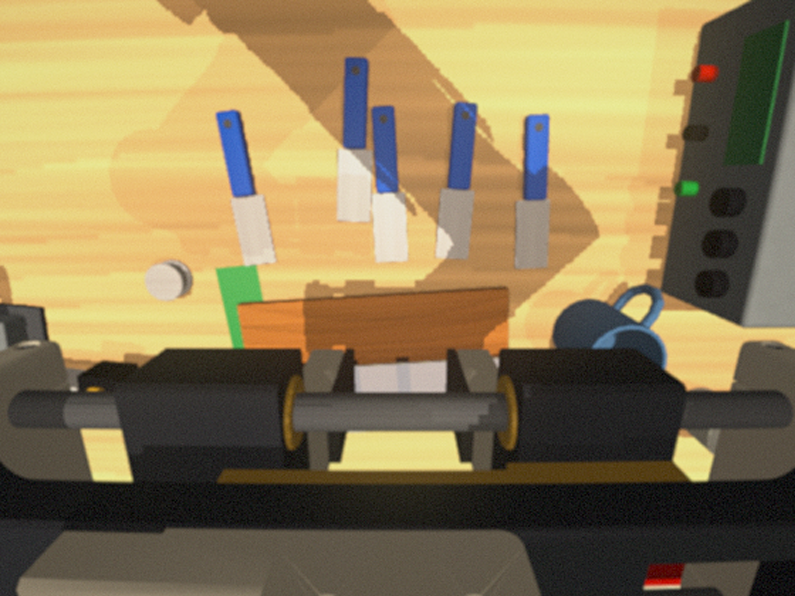

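The view shows A (knocked) from (357,58) to (353,221), B from (383,107) to (391,262), C from (229,112) to (258,264), D from (465,103) to (452,258) and E from (538,115) to (532,268).

Run:
```python
from h import *
w=ctrl.snapshot("wrist")
def T(p,z): return toplane(w,np.array(p,float)/1.4214,z-.006)[0,:2]
for n,r,b,f in (("A",(357,58),(355,149),(353,221)),("B",(383,107),(387,192),(391,262)),("C",(229,112),(243,195),(258,264)),("D",(465,103),(460,190),(452,258)),("E",(538,115),(536,200),(532,268))):
    R_,B_,F_=T(r,.014),T(b,.014),T(f,.003); d=F_-R_; L=np.linalg.norm(d); u=d/L
    c=(R_+F_)/2-u*.035; 
    print(n,"len",L.round(4),np.linalg.norm(B_-R_).round(4),"handle ctr",(c*1e3).round(1),"yaw",np.degrees(np.arctan2(u[1],u[0])).round(2))
```

```text
A len 0.1498 0.0799 handle ctr [395.4 208. ] yaw -3.47
B len 0.1505 0.0782 handle ctr [437.9 235.6] yaw 2.44
C len 0.1493 0.0773 handle ctr [440.7  90.4] yaw 4.34
D len 0.1498 0.0798 handle ctr [434.  309.5] yaw -2.43
E len 0.1505 0.0791 handle ctr [444.4 383.6] yaw 3.64
```

A's rear half is clear of B, so I'll grip A there and put it in the slot at y=-56. I'm going over it now.

Call:
send_rows(deltas=[[[0.02,-0.005,0.028],0.007],[[0.04,-0.01,0.057],0.014],[[0.06,-0.015,0.085],0.02],[[0.08,-0.02,0.114],0.027],[[0.1017,-0.0257,0.143],0.0333]])

```text
clock: 34.67
tool_pos: [0.4569, 0.2294, 0.2342]
orientation: [180.0, 0.0, 177.0]
force: [-0.5, 0.5, -0.3]
opening: 0.0366
gripper_force: 0.0
```

Call:
send_rows(deltas=[[[0.02,-0.006,0.028],0],[[0.04,-0.012,0.057],0],[[0.06,-0.018,0.085],0],[[0.08,-0.024,0.114],0],[[0.0997,-0.0311,0.143],0]])

```text
clock: 35.08
tool_pos: [0.376, 0.2089, 0.1201]
orientation: [179.9, 0.0, 177.0]
force: [-0.3, 0.6, -0.8]
opening: 0.0369
gripper_force: 0.0
```

Call:
send_rows(deltas=[[[0,0,0],0],[[0,0,0],0],[[0,0,0],0],[[0,0,0],0],[[0,0,0],0]])

```text
clock: 35.5
tool_pos: [0.3775, 0.2097, 0.1215]
orientation: [179.9, 0.1, 177.0]
force: [0.5, -0.5, 0.6]
opening: 0.0368
gripper_force: 0.0
```

```bash
python3 -c "
from h import *
avg(3)
scr(ctrl.snapshot('top'),'top');scr(ctrl.snapshot('scene'),'scene')
s=ctrl.snapshot('wrist');scr(s,'w');save(s,'w8',scale=1.42)"
```

```text
pos [0.3771 0.2094 0.1212] rpy [1.7994e+02 4.0000e-02 1.7698e+02] F [ 0.29  0.18 -0.27] M [-0.046  -0.0191  0.0059] sd [0.024 0.022 0.008] open 0.03671485739680521 0.0 t 35.65
top handle ctr [443.5 381.1] size [16.1 70.9] yaw 4.68 [166, 236, 6, 23, 104]
top handle ctr [439.2  90.7] size [14.2 70.7] yaw 6.51 [257, 238, 7, 23, 100]
scene handle ctr [444.  379.6] size [16.9 75.5] yaw 1.71 [365, 150, 18, 15, 84]
scene handle ctr [435.9 308.2] size [17.4 77.4] yaw -5.25 [344, 154, 16, 16, 82]
w handle ctr [361.6 206.6] size [13.  13.2] yaw 86.98 [267, 206, 20, 19, 261]
w handle ctr [388.5 208.1] size [19.2 40.3] yaw -2.35 [268, 224, 27, 53, 1188]
w handle ctr [408.5 372.4] size [18.6 20.7] yaw -87.43 [489, 252, 29, 24, 524]
w handle ctr [401.2 227.6] size [ 7.8 15.6] yaw 3.92 [303, 256, 12, 20, 178]
w handle ctr [457.9 371.9] size [16.4 34.6] yaw -1.59 [482, 302, 25, 38, 629]
w handle ctr [445.5 234.7] size [17.6 25.2] yaw 2.53 [307, 304, 25, 27, 429]
```

Call:
send_rows(deltas=[[[0,-0.002,0.016],0],[[0,-0.002,0.032],0],[[0,-0.002,0.05],0],[[0,-0.002,0.0645],0],[[0,-0.002,0.0645],0]])

```text
clock: 36.22
tool_pos: [0.3758, 0.2064, 0.0674]
orientation: [-179.8, -0.1, 177.0]
force: [0.0, -0.6, 0.1]
opening: 0.0367
gripper_force: 0.0
```

Call:
send_rows(deltas=[[[0,0,0],0],[[0,0,0],0],[[0,0,0],0],[[0,0,0],0],[[0,0,0],0]], gripper=0)

```text
clock: 36.63
tool_pos: [0.3768, 0.2077, 0.0697]
orientation: [179.9, 0.1, 177.0]
force: [-0.8, -0.7, 3.7]
opening: 0.022
gripper_force: 30.0
```

Call:
send_rows(deltas=[[[0,0,0],0],[[0,0,-0.015],0],[[0,0,-0.03],0],[[0,0,-0.045],0],[[0,0,-0.0625],0]])

```text
clock: 37.05
tool_pos: [0.3761, 0.207, 0.1194]
orientation: [-180.0, -0.0, 177.0]
force: [-0.1, 1.0, -1.4]
opening: 0.0216
gripper_force: 30.0
```

```bash
python3 -c "
from h import *
avg(4)
s=ctrl.snapshot('wrist');scr(s,'w')"
```

```text
pos [0.3768 0.2078 0.1204] rpy [1.7988e+02 8.0000e-02 1.7701e+02] F [ 0.5   0.13 -0.29] M [ 0.0341 -0.0416  0.0052] sd [0.025 0.078 0.034] open 0.021419660299397143 29.98548835515976 t 37.25
w handle ctr [389.5 207. ] size [28.4 35.6] yaw -3.02 [262, 230, 40, 47, 1474]
w handle ctr [407.6 370.6] size [17.8 17.8] yaw -0.27 [492, 253, 26, 23, 456]
w handle ctr [456.3 370.3] size [13.6 34.3] yaw -1.58 [485, 302, 22, 38, 504]
w handle ctr [442.4 204.6] size [23.2 26.4] yaw 86.96 [265, 304, 35, 27, 943]
```

Call:
send_rows(deltas=[[[-0.037,-0.01,0],-0.015],[[-0.074,-0.02,0],-0.03],[[-0.111,-0.03,0],-0.045],[[-0.148,-0.04,0],-0.06],[[-0.1856,-0.0495,0],-0.075]])

```text
clock: 37.72
tool_pos: [0.5235, 0.159, 0.1177]
orientation: [-179.9, -0.1, -176.2]
force: [0.4, -0.0, -0.4]
opening: 0.0215
gripper_force: 30.0
```

Call:
send_rows(deltas=[[[0,0,0],0],[[0,0,0.015],0],[[0,0,0.03],0],[[0,0,0.0459],0],[[0,0,0.0459],0]])

```text
clock: 38.13
tool_pos: [0.5217, 0.1593, 0.0795]
orientation: [-179.9, -0.2, -176.3]
force: [-0.5, -0.2, 0.8]
opening: 0.0216
gripper_force: 30.0
```

```bash
python3 -c "
from h import *
avg(4)
s=ctrl.snapshot('scene');save(s,'s9',(270,120,450,270),4)"
```

```text
pos [0.5222 0.1598 0.0816] rpy [180.06 359.9  183.75] F [ 0.21 -0.17 -0.4 ] M [-0.0196  0.0078  0.0194] sd [0.03  0.028 0.027] open 0.021611676231203903 29.994738399982452 t 38.3333
```

View pics/s9.png

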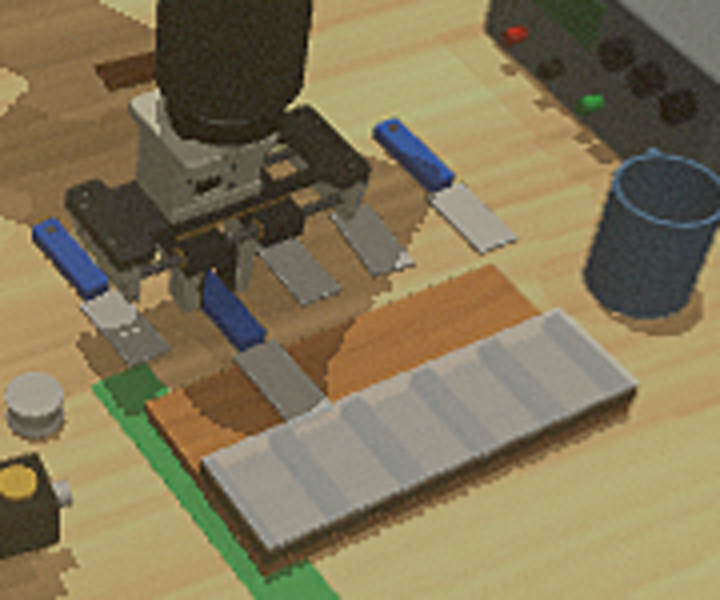

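The crop shows A's blade tip at the mouth of the second slot from the left, centred. Sliding in.

Call:
send_rows(deltas=[[[0,0.0008,-0.003],0],[[-0.01,0.0008,-0.003],0],[[-0.025,0.0008,-0.003],0],[[-0.04,0.0008,-0.003],0],[[-0.052,0.0008,-0.003],0]])

```text
clock: 38.8
tool_pos: [0.5656, 0.1638, 0.0854]
orientation: [180.0, 0.1, -176.2]
force: [0.5, -0.9, -0.1]
opening: 0.0214
gripper_force: 30.0
```

Call:
send_rows(deltas=[[[-0.012,0,0],0],[[-0.024,0,0],0],[[-0.034,0,0],0],[[-0.04,0,0],0],[[-0.043,0,0],0]])

```text
clock: 39.22
tool_pos: [0.5977, 0.1652, 0.084]
orientation: [-180.0, -0.2, -176.3]
force: [-8.0, 2.2, 1.8]
opening: 0.0213
gripper_force: 30.0
```

```bash
python3 -c "
from h import *
avg(4)"
```

```text
pos [0.5976 0.1652 0.084 ] rpy [180.05 359.86 183.72] F [-2.34 -0.5  -1.61] M [-0.2131  0.9455 -0.0471] sd [0.048 0.094 0.025] open 0.021902737431145795 29.99479740858078 t 39.4167
```

Call:
send_rows(deltas=[[[0,0,0.001],0],[[0,0,0.002],0],[[-0.001,0,0.002],0],[[-0.002,0,0.002],0],[[-0.002,0,0.002],0]])

```text
clock: 39.83
tool_pos: [0.5979, 0.1652, 0.0826]
orientation: [-179.9, -0.2, -176.3]
force: [-10.0, -0.1, 2.5]
opening: 0.0215
gripper_force: 30.0
```

Call:
send_rows(deltas=[[[0,0,0],0],[[0,0,0],0],[[0,0,0],0],[[0,0,0],0],[[0,0,-0.02],0]], gripper=0.42)

```text
clock: 40.25
tool_pos: [0.599, 0.1652, 0.0968]
orientation: [-179.9, -0.2, -176.3]
force: [-0.0, -1.2, -0.9]
opening: 0.0366
gripper_force: 0.0
```

Call:
send_rows(deltas=[[[0,0,-0.04],0],[[0,0,-0.08],0],[[0,0,-0.12],0],[[0,0,-0.16],0],[[0,0,-0.16],0]])

```text
clock: 40.67
tool_pos: [0.6033, 0.1669, 0.2349]
orientation: [179.8, 0.6, -176.2]
force: [1.0, 0.5, 1.5]
opening: 0.0369
gripper_force: 0.0
```

```bash
python3 -c "
from h import *
avg(3)
s=ctrl.snapshot('scene');scr(s,'scene');save(s,'s10',(270,120,450,270),4);scr(ctrl.snapshot('wrist'),'w');scr(ctrl.snapshot('top'),'top')"
```

```text
pos [0.6011 0.1663 0.2296] rpy [179.88   0.26 183.76] F [-0.66  0.19 -0.04] M [-0.0066  0.034   0.0152] sd [0.025 0.043 0.009] open 0.03701932205350083 0.0 t 40.8167
scene handle ctr [453.  378.5] size [19.6 62.8] yaw 1.7 [366, 152, 17, 14, 84]
w handle ctr [449.   92.3] size [20.2 59.8] yaw 6.55 [198, 0, 28, 72, 1546]
w handle ctr [443.  234.8] size [19.1 65.9] yaw 2.99 [356, 0, 25, 79, 1410]
w handle ctr [437.8 307.8] size [20.2 70.5] yaw -2.7 [428, 0, 38, 82, 1632]
w handle ctr [444.4 379.9] size [20.7 76.7] yaw 3.14 [502, 11, 35, 88, 1710]
w handle ctr [617.8 166.1] size [19.7 79. ] yaw 4.18 [272, 180, 19, 72, 1240]
top handle ctr [441.6 236. ] size [12.8 57.2] yaw 1.16 [212, 239, 5, 19, 86]
top handle ctr [439.2  90.9] size [14.  70.6] yaw 5.94 [257, 238, 7, 23, 97]
```

View pics/s10.png

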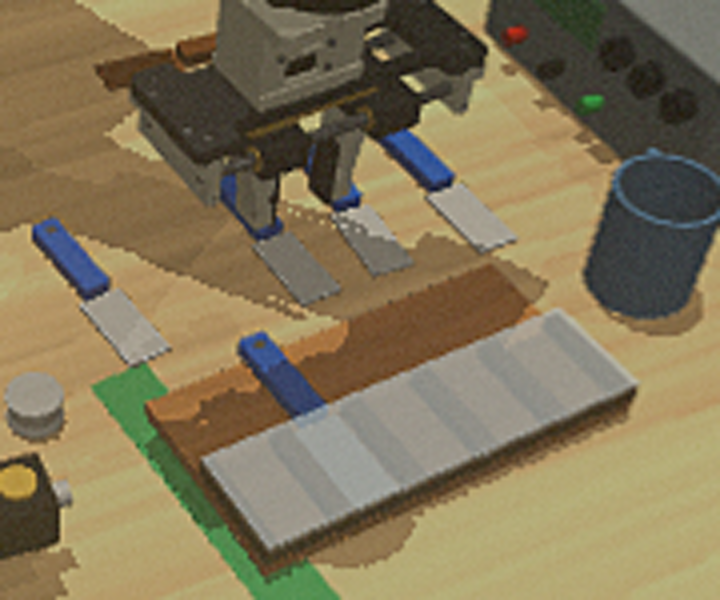

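A sits home: its handle centre is within 1 mm of the expected spot. Next is B into the centre slot.

Call:
send_rows(deltas=[[[0.02,0.01,0.0137],0],[[0.04,0.02,0.0274],0],[[0.06,0.03,0.0411],0],[[0.08,0.04,0.0548],0],[[0.0988,0.0499,0.0685],0]])

```text
clock: 41.38
tool_pos: [0.5174, 0.2003, 0.1708]
orientation: [-179.9, -0.1, -176.3]
force: [0.2, -0.0, -0.1]
opening: 0.037
gripper_force: 0.0
```

Call:
send_rows(deltas=[[[0.02,0.01,0.0137],0.002],[[0.04,0.02,0.0274],0.005],[[0.06,0.03,0.0411],0.007],[[0.08,0.04,0.0548],0.01],[[0.0988,0.0499,0.0685],0.0117]])

```text
clock: 41.8
tool_pos: [0.4359, 0.2349, 0.1162]
orientation: [-179.9, -0.1, -177.3]
force: [0.6, 0.9, -0.5]
opening: 0.0369
gripper_force: 0.0
```

Call:
send_rows(deltas=[[[0,0,0],0],[[0,0,0],0],[[0,0,0],0],[[0,0,0],0],[[0,0,0],0]])

```text
clock: 42.22
tool_pos: [0.4377, 0.235, 0.1177]
orientation: [180.0, 0.0, -177.3]
force: [-0.7, 0.7, 0.2]
opening: 0.0366
gripper_force: 0.0
```

```bash
python3 -c "
from h import *
avg(3)
scr(ctrl.snapshot('wrist'),'w')"
```

```text
pos [0.4376 0.2349 0.1177] rpy [1.7998e+02 2.0000e-02 1.8266e+02] F [0.43 0.07 0.28] M [ 0.0037 -0.022   0.002 ] sd [0.013 0.038 0.03 ] open 0.03684759557856131 0.0 t 42.3667
w handle ctr [436.2  94.1] size [25.1 74.5] yaw 6.82 [51, 173, 54, 103, 2656]
w handle ctr [431.8 235.5] size [19.8 70.2] yaw 2.58 [268, 179, 30, 97, 2533]
w handle ctr [417.4 308.5] size [21.6 47.4] yaw -4.48 [368, 180, 44, 66, 1678]
w handle ctr [432. 377.] size [25.9 58.3] yaw 2.74 [462, 198, 45, 78, 2239]
```

Call:
send_rows(deltas=[[[0,0,0.016],0],[[0,0,0.032],0],[[0,0,0.048],0],[[0,0,0.0602],0],[[0,0,0.0602],0]])

```text
clock: 42.83
tool_pos: [0.4365, 0.2342, 0.0677]
orientation: [-179.9, -0.1, -177.3]
force: [-0.5, -0.4, -0.1]
opening: 0.0368
gripper_force: 0.0
```

Call:
send_rows(deltas=[[[0,0,0],0],[[0,0,0],0],[[0,0,0],0],[[0,0,0],0],[[0,0,0],0]], gripper=0)

```text
clock: 43.25
tool_pos: [0.4374, 0.2354, 0.07]
orientation: [179.9, 0.1, -177.3]
force: [-0.1, -0.3, 2.5]
opening: 0.0216
gripper_force: 30.0
```

Call:
send_rows(deltas=[[[0,0,0],0],[[0,0,-0.015],0],[[0,0,-0.03],0],[[0,0,-0.045],0],[[0,0,-0.0625],0]])

```text
clock: 43.67
tool_pos: [0.4367, 0.2347, 0.1196]
orientation: [-180.0, -0.0, -177.3]
force: [-0.7, 0.6, 0.1]
opening: 0.0216
gripper_force: 30.0
```

Call:
send_rows(deltas=[[[-0.025,-0.0056,0],-0.002],[[-0.05,-0.0112,0],-0.005],[[-0.075,-0.0169,0],-0.007],[[-0.1,-0.0225,0],-0.01],[[-0.1241,-0.0281,0],-0.0117]])

```text
clock: 44.08
tool_pos: [0.5381, 0.217, 0.1194]
orientation: [180.0, -0.0, -176.2]
force: [0.5, -0.8, -0.1]
opening: 0.0215
gripper_force: 30.0
```

Call:
send_rows(deltas=[[[0,0,0],0],[[0,0,0.015],0],[[0,0,0.03],0],[[0,0,0.0435],0],[[0,0,0.0435],0]])

```text
clock: 44.5
tool_pos: [0.5362, 0.2166, 0.0825]
orientation: [-179.9, -0.1, -176.3]
force: [-0.2, -0.7, -0.9]
opening: 0.0217
gripper_force: 30.0
```

```bash
python3 -c "
from h import *
avg(4); scr(ctrl.snapshot('wrist'),'w');scr(ctrl.snapshot('scene'),'scene')
s=ctrl.snapshot('scene');save(s,'s11',(270,120,450,270),4)"
```

```text
pos [0.537  0.2173 0.0844] rpy [180.03 269.96 183.77] F [ 0.26 -0.21 -0.36] M [ 0.0015 -0.0211 -0.0183] sd [0.022 0.005 0.022] open 0.021686425820756586 29.997158646583557 t 44.7
w handle ctr [443.7  95.2] size [26.1 69.2] yaw 6.59 [15, 0, 77, 143, 6638]
w handle ctr [433.8 307.6] size [21.3 76.8] yaw -2.9 [435, 0, 75, 158, 5820]
w handle ctr [472.1 364.7] size [ 7.6 23.2] yaw 17.9 [546, 142, 14, 41, 252]
w handle ctr [525.2 216.9] size [23.4 50.1] yaw 3.77 [262, 195, 40, 82, 2901]
w handle ctr [576.9 220.4] size [14.7 22.2] yaw -86.21 [264, 304, 36, 21, 735]
```

Call:
send_rows(deltas=[[[-0.008,0,0],0],[[-0.02,0,0],0],[[-0.032,0,0],0],[[-0.044,0,0],0],[[-0.056,0,0],0]])

```text
clock: 45.27
tool_pos: [0.5834, 0.2203, 0.0845]
orientation: [180.0, 0.0, -176.3]
force: [0.1, -0.6, -0.3]
opening: 0.0216
gripper_force: 30.0
```

Call:
send_rows(deltas=[[[-0.012,0,0],0],[[-0.024,0,0],0],[[-0.034,0,0],0],[[-0.039,0,0],0],[[-0.041,0,0],0]])

```text
clock: 45.68
tool_pos: [0.6135, 0.2217, 0.0835]
orientation: [-179.9, -0.3, -176.3]
force: [-9.4, 2.1, 2.2]
opening: 0.0217
gripper_force: 30.0
```

```bash
python3 -c "
from h import *
avg(3)"
```

```text
pos [0.6133 0.2217 0.0836] rpy [180.08 359.77 183.7 ] F [-4.86  0.07 -0.19] M [-0.0934  1.6719 -0.0359] sd [0.023 0.041 0.042] open 0.021696601107363014 29.997059404850006 t 45.8333
```

Call:
send_rows(deltas=[[[0,0,0.001],0],[[0,0,0.002],0],[[-0.001,0,0.002],0],[[-0.002,0,0.002],0],[[-0.002,0,0.002],0]])

```text
clock: 46.25
tool_pos: [0.6136, 0.2217, 0.0822]
orientation: [-179.9, -0.3, -176.3]
force: [-11.6, 0.7, 4.1]
opening: 0.0216
gripper_force: 30.0
```

Call:
send_rows(deltas=[[[0,0,0],0],[[0,0,0],0],[[0,0,0],0],[[0,0,0],0],[[0,0,-0.02],0]], gripper=0.42)

```text
clock: 46.67
tool_pos: [0.6152, 0.2217, 0.0963]
orientation: [-179.9, -0.2, -176.3]
force: [0.3, 0.6, -1.2]
opening: 0.0368
gripper_force: 0.0
```

Call:
send_rows(deltas=[[[0,0,-0.04],0],[[0,0,-0.08],0],[[0,0,-0.12],0],[[0,0,-0.16],0],[[0,0,-0.16],0]])

```text
clock: 47.08
tool_pos: [0.6194, 0.2237, 0.2349]
orientation: [179.8, 0.6, -176.2]
force: [2.0, -0.1, 1.2]
opening: 0.0369
gripper_force: 0.0
```

```bash
python3 -c "
from h import *
avg(2); scr(ctrl.snapshot('wrist'),'w')"
```

```text
pos [0.6177 0.2231 0.2304] rpy [179.83   0.32 183.76] F [-0.01 -0.09 -1.36] M [ 0.0121  0.0569 -0.0169] sd [0.011 0.036 0.012] open 0.03695728489828485 0.0 t 47.1833
w handle ctr [459.8  94.7] size [21.6 40.7] yaw 6.64 [138, 0, 29, 49, 1118]
w handle ctr [448.5 307.4] size [20.1 46.6] yaw -2.42 [372, 0, 29, 56, 999]
w handle ctr [451.2 380.6] size [19.6 62.7] yaw 3.2 [448, 0, 29, 74, 1491]
w handle ctr [617.4 165.3] size [20.5 78.7] yaw 3.56 [215, 158, 23, 74, 1312]
w handle ctr [613.8 221.6] size [19.5 78.6] yaw 3.73 [271, 158, 19, 74, 1317]
```

Call:
send_rows(deltas=[[[0.022,0.0123,0.0136],0],[[0.044,0.0246,0.0271],0],[[0.066,0.037,0.0407],0],[[0.088,0.0493,0.0542],0],[[0.1093,0.0616,0.0678],0]])

```text
clock: 47.65
tool_pos: [0.5245, 0.2656, 0.1707]
orientation: [-179.9, -0.1, -176.3]
force: [-0.4, 0.4, -1.1]
opening: 0.0372
gripper_force: 0.0
```

Call:
send_rows(deltas=[[[0.022,0.0123,0.0136],0.014],[[0.044,0.0246,0.0271],0.029],[[0.066,0.037,0.0407],0.043],[[0.088,0.0493,0.0542],0.057],[[0.1093,0.0616,0.0678],0.0717]])

```text
clock: 48.07
tool_pos: [0.434, 0.309, 0.1168]
orientation: [-179.9, -0.1, 177.2]
force: [-0.8, 0.3, -0.3]
opening: 0.0368
gripper_force: 0.0
```

Call:
send_rows(deltas=[[[0,0,0],0],[[0,0,0],0],[[0,0,0],0],[[0,0,0],0],[[0,0,0],0]])

```text
clock: 48.48
tool_pos: [0.436, 0.3092, 0.1186]
orientation: [180.0, 0.0, 177.3]
force: [0.4, 0.1, 0.9]
opening: 0.0366
gripper_force: 0.0
```

```bash
python3 -c "
from h import *
avg(3); scr(ctrl.snapshot('wrist'),'w');scr(ctrl.snapshot('scene'),'sc')"
```

```text
pos [0.4359 0.3092 0.1186] rpy [1.7998e+02 1.0000e-02 1.7725e+02] F [ 0.29  0.44 -0.19] M [-0.0027 -0.0736 -0.0207] sd [0.011 0.008 0.013] open 0.03677662181786332 0.0 t 48.6333
w handle ctr [429.5 310.1] size [19.5 72.6] yaw -3.2 [268, 176, 30, 100, 2502]
w handle ctr [425.2 380. ] size [20.6 42.2] yaw 1.9 [368, 187, 30, 59, 1441]
w handle ctr [425.1 110.1] size [ 6.7 19. ] yaw -17.98 [0, 221, 10, 25, 129]
sc handle ctr [603.3 226.6] size [19.4 73.6] yaw 4.43 [347, 197, 21, 19, 129]
sc handle ctr [606.5 171. ] size [19.8 73.4] yaw 4.92 [330, 203, 21, 20, 124]
```

Call:
send_rows(deltas=[[[0.0024,0,0.016],0],[[0.0024,0,0.032],0],[[0.0024,0,0.048],0],[[0.0024,0,0.0613],0],[[0.0024,0,0.0613],0]])

```text
clock: 49.15
tool_pos: [0.4328, 0.3085, 0.0677]
orientation: [-179.9, -0.1, 177.3]
force: [-0.5, -1.0, -0.1]
opening: 0.0368
gripper_force: 0.0
```

Call:
send_rows(deltas=[[[0,0,0],0],[[0,0,0],0],[[0,0,0],0],[[0,0,0],0],[[0,0,0],0]], gripper=0)

```text
clock: 49.57
tool_pos: [0.4338, 0.3098, 0.0702]
orientation: [179.9, 0.0, 177.3]
force: [0.3, -0.3, 3.7]
opening: 0.0214
gripper_force: 30.0
```

Call:
send_rows(deltas=[[[0,0,0],0],[[0,0,-0.015],0],[[0,0,-0.03],0],[[0,0,-0.045],0],[[0,0,-0.0625],0]])

```text
clock: 49.98
tool_pos: [0.4331, 0.3091, 0.1196]
orientation: [-180.0, -0.0, 177.3]
force: [0.3, -0.1, -1.0]
opening: 0.0214
gripper_force: 30.0
```

Call:
send_rows(deltas=[[[-0.0253,-0.0077,0],-0.0144],[[-0.0506,-0.0154,0],-0.0289],[[-0.0758,-0.0232,0],-0.0433],[[-0.1011,-0.0309,0],-0.0578],[[-0.1264,-0.0386,0],-0.0722]])

```text
clock: 50.4
tool_pos: [0.5337, 0.2734, 0.1195]
orientation: [180.0, -0.0, -176.1]
force: [0.1, 0.3, -1.1]
opening: 0.0214
gripper_force: 30.0
```

Call:
send_rows(deltas=[[[0,0,0],0],[[0,0,0.015],0],[[0,0,0.03],0],[[0,0,0.0435],0],[[0,0,0.0435],0]])

```text
clock: 50.82
tool_pos: [0.5321, 0.2733, 0.0826]
orientation: [-179.9, -0.1, -176.2]
force: [0.3, -0.7, -0.1]
opening: 0.0216
gripper_force: 30.0
```

```bash
python3 -c "
from h import *
avg(4); scr(ctrl.snapshot('wrist'),'w')"
```

```text
Traceback (most recent call last):
  File "h.py", line 23, in avg
    ctrl.snapshot("top"); o=ctrl.get_obs(); a.append(np.r_[o["tool_pos"],o["orientation"]%360,o["force"],o["moment"]])
    ~~~~~~~~~~~~~^^^^^^^
ValueError: 200 camera calls are used up
```

The camera budget is spent, so from here I work by force and dead reckoning. The remaining scrapers are already located to within 1–2 mm.

Call:
send_rows(deltas=[[[-0.008,0,0],0],[[-0.02,0,0],0],[[-0.032,0,0],0],[[-0.044,0,0],0],[[-0.056,0,0],0]])

```text
clock: 51.38
tool_pos: [0.5792, 0.277, 0.0848]
orientation: [180.0, 0.0, -176.2]
force: [-0.1, 1.0, 0.2]
opening: 0.0213
gripper_force: 30.0
```

Call:
send_rows(deltas=[[[-0.012,0,0],0],[[-0.024,0,0],0],[[-0.034,0,0],0],[[-0.039,0,0],0],[[-0.041,0,0],0]])

```text
clock: 51.8
tool_pos: [0.6095, 0.2783, 0.0836]
orientation: [-179.9, -0.2, -176.3]
force: [-8.4, 2.1, 2.2]
opening: 0.0218
gripper_force: 30.0
```

Call:
send_rows(deltas=[[[0,0,0],0],[[0,0,0],0],[[0,0,0],0],[[0,0,0],0],[[0,0,0],0]])

```text
clock: 52.22
tool_pos: [0.6094, 0.2784, 0.084]
orientation: [-179.9, -0.1, -176.2]
force: [-4.5, -1.0, -2.8]
opening: 0.0216
gripper_force: 30.0
```

Call:
send_rows(deltas=[[[0,0,0.001],0],[[0,0,0.002],0],[[-0.001,0,0.002],0],[[-0.002,0,0.002],0],[[-0.002,0,0.002],0]])

```text
clock: 52.63
tool_pos: [0.6097, 0.2784, 0.0826]
orientation: [-179.9, -0.3, -176.2]
force: [-12.4, -0.8, 4.5]
opening: 0.0214
gripper_force: 30.0
```

Call:
send_rows(deltas=[[[0,0,0],0],[[0,0,0],0],[[0,0,0],0],[[0,0,0],0],[[0,0,-0.02],0]], gripper=0.42)

```text
clock: 53.05
tool_pos: [0.6111, 0.2783, 0.0964]
orientation: [-179.9, -0.2, -176.2]
force: [0.1, -0.1, 0.9]
opening: 0.0364
gripper_force: 0.0
```

Call:
send_rows(deltas=[[[0,0,-0.04],0],[[0,0,-0.08],0],[[0,0,-0.12],0],[[0,0,-0.16],0],[[0,0,-0.16],0]])

```text
clock: 53.47
tool_pos: [0.6151, 0.2805, 0.2353]
orientation: [179.7, 0.6, -176.1]
force: [1.6, 0.9, 1.3]
opening: 0.0368
gripper_force: 0.0
```

Call:
send_rows(deltas=[[[0.0153,-0.0147,0.009],0],[[0.0306,-0.0294,0.018],0],[[0.0458,-0.0441,0.0272],0],[[0.0611,-0.0588,0.0362],0],[[0.0764,-0.0735,0.0453],0]])

```text
clock: 53.88
tool_pos: [0.5548, 0.2159, 0.1907]
orientation: [180.0, 0.1, -176.2]
force: [0.4, 0.7, -0.2]
opening: 0.0366
gripper_force: 0.0
```

Call:
send_rows(deltas=[[[0.0153,-0.0147,0.009],0],[[0.0306,-0.0294,0.018],0],[[0.0458,-0.0441,0.0272],0],[[0.0611,-0.0588,0.0362],0],[[0.0764,-0.0735,0.0453],0]])

```text
clock: 54.3
tool_pos: [0.4978, 0.1532, 0.1545]
orientation: [180.0, 0.1, -176.2]
force: [0.2, -0.3, -0.1]
opening: 0.0368
gripper_force: 0.0
```

Call:
send_rows(deltas=[[[0.0153,-0.0147,0.009],-0.006],[[0.0306,-0.0294,0.018],-0.011],[[0.0458,-0.0441,0.0272],-0.017],[[0.0611,-0.0588,0.0362],-0.023],[[0.0764,-0.0735,0.0453],-0.0283]])

```text
clock: 54.72
tool_pos: [0.4407, 0.0906, 0.1183]
orientation: [180.0, 0.1, -173.6]
force: [0.6, 0.0, 0.1]
opening: 0.0371
gripper_force: 0.0
```

Call:
send_rows(deltas=[[[0,0,0],0],[[0,0,0],0],[[0,0,0],0],[[0,0,0],0],[[0,0,0],0]])

```text
clock: 55.13
tool_pos: [0.4415, 0.0916, 0.1186]
orientation: [180.0, 0.1, -173.6]
force: [-0.5, -0.8, 0.3]
opening: 0.0366
gripper_force: 0.0
```

Call:
send_rows(deltas=[[[0,0,0],0],[[0,0,0],0],[[0,0,0],0],[[0,0,0],0],[[0,0,0],0]])

```text
clock: 55.55
tool_pos: [0.4408, 0.091, 0.1183]
orientation: [-180.0, -0.0, -173.7]
force: [-0.0, 0.3, -0.3]
opening: 0.037
gripper_force: 0.0
```

Call:
send_rows(deltas=[[[0,0,0.016],0],[[0,0,0.032],0],[[0,0,0.048],0],[[0,0,0.0607],0],[[0,0,0.0607],0]])

```text
clock: 55.97
tool_pos: [0.4399, 0.0904, 0.0682]
orientation: [-179.9, -0.2, -173.7]
force: [0.2, -0.9, 0.4]
opening: 0.037
gripper_force: 0.0
```

Call:
send_rows(deltas=[[[0,0,0],0],[[0,0,0],0],[[0,0,0],0],[[0,0,0],0],[[0,0,0],0]], gripper=0)

```text
clock: 56.38
tool_pos: [0.4411, 0.0912, 0.0704]
orientation: [180.0, 0.1, -173.7]
force: [-0.5, 0.0, 3.6]
opening: 0.0219
gripper_force: 30.0
```

Call:
send_rows(deltas=[[[0,0,0],0],[[0,0,-0.015],0],[[0,0,-0.03],0],[[0,0,-0.045],0],[[0,0,-0.0625],0]])

```text
clock: 56.8
tool_pos: [0.4403, 0.0907, 0.12]
orientation: [-180.0, -0.1, -173.7]
force: [-0.5, 0.6, -1.6]
opening: 0.0216
gripper_force: 30.0
```

Call:
send_rows(deltas=[[[-0.026,0.001,0],0.0058],[[-0.052,0.0016,0],0.0116],[[-0.0785,0.0024,0],0.0173],[[-0.1047,0.0032,0],0.023],[[-0.1309,0.004,0],0.0289]])

```text
clock: 57.22
tool_pos: [0.5453, 0.1057, 0.1198]
orientation: [180.0, -0.0, -176.3]
force: [0.4, -0.2, -0.3]
opening: 0.0215
gripper_force: 30.0
```

Call:
send_rows(deltas=[[[0,0,0],0],[[0,0,0.015],0],[[0,0,0.03],0],[[0,0,0.0435],0],[[0,0,0.0435],0]])

```text
clock: 57.63
tool_pos: [0.5432, 0.1052, 0.083]
orientation: [-179.9, -0.2, -176.3]
force: [-1.4, 0.0, -0.8]
opening: 0.0215
gripper_force: 30.0
```

Call:
send_rows(deltas=[[[0,0,0],0],[[0,0,0],0],[[0,0,0],0],[[0,0,0],0],[[0,0,0],0]])

```text
clock: 58.05
tool_pos: [0.5447, 0.1058, 0.0855]
orientation: [180.0, 0.0, -176.3]
force: [0.1, -0.6, -1.4]
opening: 0.0218
gripper_force: 30.0
```

Call:
send_rows(deltas=[[[-0.008,0,0],0],[[-0.02,0,0],0],[[-0.032,0,0],0],[[-0.044,0,0],0],[[-0.056,0,0],0]])

```text
clock: 58.47
tool_pos: [0.5906, 0.1087, 0.0849]
orientation: [180.0, 0.0, -176.3]
force: [0.2, 0.1, -1.0]
opening: 0.0214
gripper_force: 30.0
```

Call:
send_rows(deltas=[[[-0.012,0,0],0],[[-0.024,0,0],0],[[-0.034,0,0],0],[[-0.039,0,0],0],[[-0.041,0,0],0]])

```text
clock: 58.88
tool_pos: [0.6211, 0.1103, 0.0841]
orientation: [-180.0, -0.2, -176.3]
force: [-6.2, 0.8, 1.4]
opening: 0.0222
gripper_force: 30.0
```

Call:
send_rows(deltas=[[[0,0,0],0],[[0,0,0],0],[[0,0,0],0],[[0,0,0],0],[[0,0,0],0]])

```text
clock: 59.3
tool_pos: [0.621, 0.1105, 0.0846]
orientation: [-180.0, -0.1, -176.3]
force: [-5.2, -1.3, -2.3]
opening: 0.0218
gripper_force: 30.0
```

Call:
send_rows(deltas=[[[0,0,0.001],0],[[0,0,0.002],0],[[-0.001,0,0.002],0],[[-0.002,0,0.002],0],[[-0.002,0,0.002],0]])

```text
clock: 59.72
tool_pos: [0.6213, 0.1104, 0.0832]
orientation: [-180.0, -0.2, -176.3]
force: [-10.7, 1.2, 5.1]
opening: 0.0215
gripper_force: 30.0
```

Call:
send_rows(deltas=[[[0,0,0],0],[[0,0,0],0],[[0,0,0],0],[[0,0,0],0],[[0,0,-0.02],0]], gripper=0.42)

```text
clock: 60.13
tool_pos: [0.6226, 0.1105, 0.0971]
orientation: [-179.9, -0.2, -176.3]
force: [-0.4, -1.4, -0.4]
opening: 0.0368
gripper_force: 0.0
```

Call:
send_rows(deltas=[[[0,0,-0.04],0],[[0,0,-0.08],0],[[0,0,-0.12],0],[[0,0,-0.16],0],[[0,0,-0.16],0]])

```text
clock: 60.55
tool_pos: [0.6269, 0.1118, 0.2353]
orientation: [179.9, 0.7, -176.2]
force: [0.7, 0.8, 1.2]
opening: 0.0368
gripper_force: 0.0
```

Call:
send_rows(deltas=[[[0.0155,0.0234,0.009],0],[[0.0311,0.0468,0.018],0],[[0.0466,0.0702,0.0272],0],[[0.0622,0.0936,0.0363],0],[[0.0777,0.117,0.0454],0]])

```text
clock: 60.97
tool_pos: [0.5552, 0.2011, 0.191]
orientation: [180.0, 0.1, -176.3]
force: [0.7, -0.6, 0.3]
opening: 0.0365
gripper_force: 0.0
```

Call:
send_rows(deltas=[[[0.0155,0.0234,0.009],0],[[0.0311,0.0468,0.018],0],[[0.0466,0.0702,0.0272],0],[[0.0622,0.0936,0.0363],0],[[0.0777,0.117,0.0454],0]])

```text
clock: 61.38
tool_pos: [0.487, 0.2907, 0.1547]
orientation: [179.9, 0.1, -176.3]
force: [0.0, 1.2, -0.9]
opening: 0.0366
gripper_force: 0.0
```

Call:
send_rows(deltas=[[[0.0155,0.0234,0.009],0],[[0.0311,0.0468,0.018],0],[[0.0466,0.0702,0.0272],0.003],[[0.0622,0.0936,0.0363],0.005],[[0.0777,0.117,0.0454],0.0072]])

```text
clock: 61.8
tool_pos: [0.4187, 0.3802, 0.1183]
orientation: [179.9, 0.1, -176.9]
force: [0.5, 0.7, 0.3]
opening: 0.0368
gripper_force: 0.0
```

Call:
send_rows(deltas=[[[0,0,0],0],[[0,0,0],0],[[0,0,0],0],[[0,0,0],0],[[0,0,0],0]])

```text
clock: 62.22
tool_pos: [0.4197, 0.3785, 0.1187]
orientation: [180.0, 0.0, -177.0]
force: [0.1, -0.3, 0.1]
opening: 0.037
gripper_force: 0.0
```

Call:
send_rows(deltas=[[[0,0,0],0],[[0,0,0],0],[[0,0,0],0],[[0,0,0],0],[[0,0,0],0]])

```text
clock: 62.63
tool_pos: [0.4192, 0.3788, 0.1185]
orientation: [180.0, 0.0, -176.9]
force: [-0.6, 0.0, 0.5]
opening: 0.0366
gripper_force: 0.0
```

Call:
send_rows(deltas=[[[0,0,0.016],0],[[0,0,0.032],0],[[0,0,0.048],0],[[0,0,0.0609],0],[[0,0,0.0609],0]])

```text
clock: 63.05
tool_pos: [0.4185, 0.3779, 0.0676]
orientation: [-179.8, -0.1, -176.9]
force: [0.1, -0.1, -0.1]
opening: 0.037
gripper_force: 0.0
```

Call:
send_rows(deltas=[[[0,0,0],0],[[0,0,0],0],[[0,0,0],0],[[0,0,0],0],[[0,0,0],0]], gripper=0)

```text
clock: 63.47
tool_pos: [0.4194, 0.3793, 0.0704]
orientation: [179.9, 0.0, -176.9]
force: [0.5, 0.8, 3.3]
opening: 0.0217
gripper_force: 30.0
```

Call:
send_rows(deltas=[[[0,0,0],0],[[0,0,-0.015],0],[[0,0,-0.03],0],[[0,0,-0.045],0],[[0,0,-0.0625],0]])

```text
clock: 63.88
tool_pos: [0.4188, 0.3785, 0.1198]
orientation: [-180.0, -0.0, -176.9]
force: [1.1, -0.1, -0.5]
opening: 0.0213
gripper_force: 30.0
```

Call:
send_rows(deltas=[[[-0.0207,-0.0139,0],-0.001],[[-0.0414,-0.0278,0],-0.003],[[-0.0622,-0.0417,0],-0.004],[[-0.0829,-0.0556,0],-0.006],[[-0.1036,-0.0695,0],-0.0072]])

```text
clock: 64.3
tool_pos: [0.5054, 0.3272, 0.1197]
orientation: [180.0, -0.0, -176.2]
force: [-0.0, -0.4, -0.7]
opening: 0.0219
gripper_force: 30.0
```

Call:
send_rows(deltas=[[[0,0,0],0],[[0,0,0.015],0],[[0,0,0.03],0],[[0,0,0.0435],0],[[0,0,0.0435],0]])

```text
clock: 64.72
tool_pos: [0.5039, 0.3271, 0.0828]
orientation: [-179.9, -0.1, -176.3]
force: [0.4, -0.8, -0.1]
opening: 0.0216
gripper_force: 30.0
```

Call:
send_rows(deltas=[[[0,0,0],0],[[0,0,0],0],[[0,0,0],0],[[0,0,0],0],[[0,0,0],0]])

```text
clock: 65.13
tool_pos: [0.505, 0.3281, 0.0854]
orientation: [180.0, 0.0, -176.2]
force: [-0.4, -0.1, -1.0]
opening: 0.0218
gripper_force: 30.0
```

Call:
send_rows(deltas=[[[-0.008,0,0],0],[[-0.02,0,0],0],[[-0.032,0,0],0],[[-0.042,0,0],0],[[-0.0462,0,0],0]])

```text
clock: 65.55
tool_pos: [0.5435, 0.3304, 0.0847]
orientation: [180.0, 0.0, -176.3]
force: [-0.3, 0.5, -0.0]
opening: 0.0214
gripper_force: 30.0
```

Call:
send_rows(deltas=[[[0,0,0],0],[[0,0,0.001],0],[[0,0,0.002],0],[[0,0,0.003],0],[[0,0,0.003],0]])

```text
clock: 65.97
tool_pos: [0.5415, 0.3302, 0.0825]
orientation: [-180.0, -0.0, -176.2]
force: [0.5, 0.1, 0.1]
opening: 0.0217
gripper_force: 30.0
```

Call:
send_rows(deltas=[[[0,0,0],0],[[0,0,0],0],[[0,0,0],0],[[0,0,0],0],[[0,0,0],0]], gripper=0.42)

```text
clock: 66.38
tool_pos: [0.5418, 0.3303, 0.0825]
orientation: [180.0, 0.0, -176.3]
force: [-0.5, -0.2, -0.0]
opening: 0.0365
gripper_force: 0.0
```

Call:
send_rows(deltas=[[[0,0,-0.01],0],[[0,0,-0.03],0],[[0,0,-0.055],0],[[0,0,-0.08],0],[[0,0,-0.08],0]])

```text
clock: 66.8
tool_pos: [0.5435, 0.3316, 0.1515]
orientation: [179.8, 0.3, -176.2]
force: [0.4, 0.8, 1.1]
opening: 0.0369
gripper_force: 0.0
```

Call:
send_rows(deltas=[[[0,0,0],0],[[0,0,0],0],[[0,0,0],0],[[0,0,0],0],[[0,0,0],0]], gripper=0)

```text
clock: 67.22
tool_pos: [0.5415, 0.33, 0.1457]
orientation: [-179.9, -0.1, -176.3]
force: [0.9, -0.7, -0.0]
opening: 0.0092
gripper_force: 0.0
```

Call:
send_rows(deltas=[[[0.0115,0,0],-0.066],[[0.023,0,0],-0.132],[[0.0345,0,0],-0.198],[[0.046,0,0],-0.264],[[0.0575,0,0],-0.333]], gripper=0)

```text
clock: 67.63
tool_pos: [0.4953, 0.327, 0.1459]
orientation: [-180.0, -0.1, -146.0]
force: [-0.0, 0.1, 0.4]
opening: 0.0002
gripper_force: 0.0
```

Call:
send_rows(deltas=[[[0,0,0],-0.066],[[0,0,0],-0.132],[[0,0,0],-0.198],[[0,0,0],-0.264],[[0,0,0],-0.333]])

```text
clock: 68.05
tool_pos: [0.4957, 0.3272, 0.146]
orientation: [180.0, -0.0, -116.0]
force: [-0.3, 0.3, -1.4]
opening: 0.0006
gripper_force: 0.0
```

Call:
send_rows(deltas=[[[0,0,0],-0.066],[[0,0,0],-0.132],[[0,0,0],-0.198],[[0,0,0],-0.264],[[0,0,0],-0.334]])

```text
clock: 68.47
tool_pos: [0.4957, 0.3271, 0.146]
orientation: [180.0, -0.0, -86.0]
force: [-0.0, -0.7, -0.4]
opening: 0.0004
gripper_force: 0.0
```

Call:
send_rows(deltas=[[[0,0,0.02],0],[[0,0,0.04],0],[[0,0,0.06],0],[[0,0,0.0775],0],[[0,0,0.0775],0]])

```text
clock: 68.88
tool_pos: [0.4946, 0.3259, 0.0813]
orientation: [179.8, -0.2, -86.3]
force: [-0.3, 0.2, -0.1]
opening: 0.0002
gripper_force: 0.0
```

Call:
send_rows(deltas=[[[0,0,0],0],[[0,0,0],0],[[0,0,0],0],[[0,0,0],0],[[0,0,0],0]])

```text
clock: 69.3
tool_pos: [0.4961, 0.3276, 0.0853]
orientation: [-179.9, 0.1, -86.3]
force: [0.8, -0.2, -0.5]
opening: 0.0002
gripper_force: 0.0
```

Call:
send_rows(deltas=[[[0,-0.005,0.0025],0],[[0,-0.015,0.0025],0],[[0,-0.027,0.0025],0],[[0,-0.039,0.0025],0],[[0,-0.05,0.0025],0]])

```text
clock: 69.72
tool_pos: [0.5372, 0.33, 0.0825]
orientation: [-180.0, 0.0, -86.3]
force: [-0.4, -0.6, 0.3]
opening: 0.0004
gripper_force: 0.3
```

Call:
send_rows(deltas=[[[0,-0.002,0],0],[[0,-0.004,0],0],[[0,-0.006,0],0],[[0,-0.007,0],0],[[0,-0.007,0],0]])

```text
clock: 70.13
tool_pos: [0.5413, 0.3302, 0.0825]
orientation: [180.0, -0.0, -86.3]
force: [0.7, 0.2, 0.1]
opening: 0.0006
gripper_force: 0.0
```

Call:
send_rows(deltas=[[[0,-0.001,0],0],[[0,-0.002,0],0],[[0,-0.003,0],0],[[0,-0.004,0],0],[[0,-0.005,0],0]])

```text
clock: 70.55
tool_pos: [0.5453, 0.3306, 0.0826]
orientation: [-180.0, 0.0, -86.2]
force: [-0.8, 0.3, 0.7]
opening: 0.0003
gripper_force: 0.3
```

Call:
send_rows(deltas=[[[0,-0.001,0],0],[[0,-0.002,0],0],[[0,-0.003,0],0],[[0,-0.003,0],0],[[0,-0.003,0],0]])

```text
clock: 70.97
tool_pos: [0.5479, 0.3307, 0.0825]
orientation: [-180.0, 0.0, -86.3]
force: [-0.0, 0.1, -0.2]
opening: 0.0002
gripper_force: 0.0
```

Call:
send_rows(deltas=[[[0,-0.001,0],0],[[0,-0.002,0],0],[[0,-0.003,0],0],[[0,-0.004,0],0],[[0,-0.004,0],0]])

```text
clock: 71.38
tool_pos: [0.5493, 0.3306, 0.0824]
orientation: [179.8, -0.1, -86.3]
force: [-10.0, 1.3, 5.5]
opening: 0.0004
gripper_force: 4.7
```

Call:
send_rows(deltas=[[[0,-0.001,0],0],[[0,-0.002,0],0],[[0,-0.003,0],0],[[0,-0.004,0],0],[[0,-0.004,0],0]])

```text
clock: 71.8
tool_pos: [0.5499, 0.3304, 0.0823]
orientation: [179.6, -0.1, -86.3]
force: [-22.7, 2.9, 14.8]
opening: 0.0002
gripper_force: 11.4
```

E hit its stop at holder x≈-96.6 mm (TCP). I'll check by touching the other, known-home scrapers the same way.

Call:
send_rows(deltas=[[[0,0.01,0],0],[[0,0.025,0],0],[[0,0.0375,0],0],[[0.02,0.0375,0],0],[[0.04,0.0375,0],0]])

```text
clock: 72.22
tool_pos: [0.5259, 0.2971, 0.0826]
orientation: [-180.0, 0.0, -86.1]
force: [0.9, -0.1, -0.3]
opening: 0.0003
gripper_force: 0.0
```

Call:
send_rows(deltas=[[[0.02,0,0],0],[[0.03,0,0],0],[[0.03,-0.01,0],0],[[0.03,-0.02,0],0],[[0.03,-0.026,0],0]])

```text
clock: 72.63
tool_pos: [0.5504, 0.2748, 0.0827]
orientation: [-179.9, 0.0, -86.3]
force: [0.7, 0.4, 0.6]
opening: 0.0001
gripper_force: 0.0
```

Call:
send_rows(deltas=[[[0,-0.002,0],0],[[0,-0.004,0],0],[[0,-0.006,0],0],[[0,-0.007,0],0],[[0,-0.008,0],0]])

```text
clock: 73.05
tool_pos: [0.5529, 0.2748, 0.082]
orientation: [179.8, -0.1, -86.3]
force: [-12.2, 1.0, 8.2]
opening: 0.0004
gripper_force: 6.2
```

Call:
send_rows(deltas=[[[0,-0.001,0],0],[[0,-0.002,0],0],[[0,-0.002,0],0],[[0,-0.002,0],0],[[0,-0.002,0],0]])

```text
clock: 73.47
tool_pos: [0.5531, 0.2746, 0.082]
orientation: [179.7, -0.1, -86.3]
force: [-15.2, 1.4, 9.5]
opening: 0.0007
gripper_force: 7.8
```

Call:
send_rows(deltas=[[[0,0.01,0],0],[[0,0.025,0],0],[[0,0.0375,0],0],[[0.03,0.0375,0],0],[[0.06,0.0375,0],0]])

```text
clock: 73.88
tool_pos: [0.5291, 0.2259, 0.0826]
orientation: [-180.0, 0.0, -86.1]
force: [1.0, -0.2, -0.0]
opening: 0.0003
gripper_force: 0.0
```

Call:
send_rows(deltas=[[[0.03,0,0],0],[[0.06,0,0],0],[[0.09,0,0],0],[[0.12,0,0],0],[[0.15,0,0],0]])

```text
clock: 74.3
tool_pos: [0.5373, 0.1047, 0.0826]
orientation: [-180.0, 0.0, -86.2]
force: [0.2, 0.4, -0.2]
opening: 0.0002
gripper_force: 0.0
```

Call:
send_rows(deltas=[[[0,0,0],0],[[0,-0.01,0],0],[[0,-0.018,0],0],[[0,-0.024,0],0],[[0,-0.028,0],0]])

```text
clock: 74.72
tool_pos: [0.5611, 0.108, 0.0825]
orientation: [-180.0, 0.0, -86.2]
force: [-0.4, -0.4, -0.3]
opening: 0.0005
gripper_force: 0.0
```

Call:
send_rows(deltas=[[[0,-0.002,0],0],[[0,-0.004,0],0],[[0,-0.006,0],0],[[0,-0.008,0],0],[[0,-0.009,0],0]])

```text
clock: 75.13
tool_pos: [0.5636, 0.1068, 0.0817]
orientation: [179.6, -0.1, -86.3]
force: [-16.2, 4.1, 10.3]
opening: 0.0004
gripper_force: 8.0
```

Call:
send_rows(deltas=[[[0,0.01,0],0],[[0,0.03,0],0],[[0,0.04,-0.03],0],[[0,0.04,-0.07],0],[[0,0.04,-0.11],0]])

```text
clock: 75.55
tool_pos: [0.5341, 0.1051, 0.1709]
orientation: [179.9, -0.1, -86.2]
force: [0.4, 0.6, -0.6]
opening: -0.0
gripper_force: 0.0
```

```bash
python3 -c "
from plant import ctrl
print(ctrl.close_job())"
```

```text
the job is handed in; nothing more can be done
None
```

The job is handed in, verdict not reported: all five scrapers are home in their slots (cameras ran out before the last three, so D, C and E were checked by contact force only), and the bar was level by itself on the saddle before the cam nipped it, pushing the jaw back about 2 mm.

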